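Clamp a bottle rack on the lab shaker, load it and reset its cut-out

TASK

Get the shaker ready for a run. First stand the empty white rack on the shaker's bed, lengthwise along the fence between the two low end cheeks, and squeeze the clamp's trigger again and again until the jaw has pushed the rack against the fence and its rubber pad is pressed well back, more than half of its travel. Then stand every sample bottle foot-down in a cell of its own in the rack, and only after that reset the tripped cut-out, pushing its lever fully off and then throwing it fully on; leave everything else on the bench where it is.

Things in the scene. Friction and masses are not known exactly. Their poses are not given: they have to be found in the camera images.
- bed (a point): Middle of the fixed shaker's bed (135 x 210 mm), on its top, 35 mm over the bench. Axes: x from trigger through jaw to fence, y along the fence, z up. The fence, an aluminium wall 50 mm high, 10 thick, has its inner face at x = +47.5 mm. Low end cheeks (14 mm high, 85 mm long) leave y = -98 to +98 mm between them. The jaw closes from -x towards +x.
- clamp_grip (a point): Where to squeeze the clamp (bed's axes), 130 mm over the bench, half-way between the outer faces of trigger (-x) and fixed handle (+x), at rest: black upright grips, tops 155 mm up, 34 mm wide (y), 16 and 14 mm thick. Outer faces 56 mm apart at rest, 37 squeezed (only the trigger moves). Pinch from above along x. The toothed bar below them tops out at 100 mm over the bench.
- trigger (a joint): Trigger, hinged at its foot: 0 at rest, 0.22 rad fully squeezed; springs back when let go. A full squeeze advances the jaw by one 5.2 mm tooth (the first: 2 to 10 mm); let it back fully before the next. Needs 8 to 16 N at clamp_grip; once the pad has bottomed the trigger no longer moves fully.
- jaw (a joint): Travel of the jaw towards the fence, m: starts between 0 and 0.012, at most 0.070; it goes forward only (the ratchet holds it against being pushed back). At 0 the pad's face is 95 mm from the fence.
- pad (a joint): How far the jaw's sprung rubber pad is pressed back into the jaw, m: 0 free, 0.012 bottomed; 0.9 N per mm. Its reading tells how firmly the jaw grips.
- pad_face (a point): Centre of the rubber pad's front face (60 mm wide, 45 mm high, 75.5 mm above the bench, its top 98 mm and the jaw plate's top 103 mm above the bench), looking to the fence; axes as the bed's.
- rack_mid (a point): Loose white rack, 0.35 kg: open box 46 (its x) by 180 (its y) by 60 mm high, four square cells in a row, 38 x 38 mm inside, floors 4 mm over its underside, centres at y = -67, -25, 25, 67 mm. In the middle an upright grip tab 12 mm thick (y), 38 wide (x), its top 115 mm over the underside. This point: rack's middle, 57.5 mm over the underside.
- bottle0_mid (a point): Capped white sample bottle, 120 mm high, 0.15 kg: heavy steel foot 32 mm diameter and 15 mm high, body 28 mm diameter, grey cap 26 mm diameter and 16 mm high. It starts upright on the bench. This point is on its axis half-way up, z along the axis to the cap. May be absent.
- bottle1_mid (a point): Capped white sample bottle, 120 mm high, 0.15 kg: heavy steel foot 32 mm diameter and 15 mm high, body 28 mm diameter, grey cap 26 mm diameter and 16 mm high. It starts upright on the bench. This point is on its axis half-way up, z along the axis to the cap. May be absent.
- bottle2_mid (a point): Capped white sample bottle, 120 mm high, 0.15 kg: heavy steel foot 32 mm diameter and 15 mm high, body 28 mm diameter, grey cap 26 mm diameter and 16 mm high. It starts upright on the bench. This point is on its axis half-way up, z along the axis to the cap. May be absent.
- bottle3_mid (a point): Capped white sample bottle, 120 mm high, 0.15 kg: heavy steel foot 32 mm diameter and 15 mm high, body 28 mm diameter, grey cap 26 mm diameter and 16 mm high. It starts upright on the bench. This point is on its axis half-way up, z along the axis to the cap. May be absent.
- lever (a joint): Cut-out lever, rad: 0 = fully off (leaning 0.5 rad to the -x side of lever_pivot), 1.0 = fully on (leaning 0.5 rad to +x); tripped it stands about upright, 0.4 to 0.6. It stays where it is left; about 1 N at its ball moves it.
- lever_pivot (a point): Pivot of the cut-out lever, 92 mm over the bench, above the middle of the fixed cream cut-out box (110 x by 100 y by 70 mm high; on it the lever's grey block, 70 x 50 mm, top 95 mm up). Axes: x from the off side to the on side, level; the lever swings in the x-z plane. A small ring on the box marks the off side, a bar the on side.
- lever_tip (a point): Centre of the black ball (26 mm diameter) at the lever's end, 70 mm from the pivot; the rod is 10 mm thick.
- jar: Bystander: glass jar 60 mm diameter, 75 mm high, stands among the bottles; origin at its underside. Not to be moved.
- can: Bystander: metal can 54 mm diameter, 60 mm high; origin at its underside.
There are look-alikes about, which are no part of the job. Leave any orange or pink look-alike of the part that bears rack_mid alone.

How it is judged:
By the outcome, as a careful person would: the job done as asked, in the order asked, and still so for the second after the job is handed in, with the robot touching nothing.
Of bottle0, bottle1, bottle2, bottle3 only 2 to 4 are there at a start; the rules pass over those that are not, and their reading is None.
At some moment in a run one of bottle0, bottle1, bottle2, bottle3 may be knocked a few centimetres aside while the robot is not near it.
It also fails if it takes over 208 s, if anything falls off the work surface, if the arm or the gripper's body presses on something with over 40 N, if the wrist force passes 120 N, or if a joint passes its speed limit or range.

ROBOT

A 7-joint arm with a two-finger parallel gripper is mounted at the origin on the work surface. World frame = base frame: x ahead of the robot, y to its left, z up, the work surface at z = 0. Lengths are in m, angles in rad, forces in N, time in s.
With the tool pointing down it reaches from about 0.4 to 0.85 m from the base axis. Payload 4.5 kg.
Tool frame: the origin (TCP) lies between the finger pads; the fingertips stand 14 mm ahead of it and the grasp point (between the pads) lies 5 mm behind it; z points along the fingers, y is the direction in which the jaws open and shut (so a half turn about z gives the same grasp; the last joint's range is limited). The gripper opens to 88 mm and grips with 3 to 60 N. Pads are 18 mm wide; open, the fingers measure 123 mm over their backs; the gripper's body (75 mm by 187 mm) begins 45 mm behind the grasp point.
Start: joints at [1.159, 0.689, -0.195, 1.565, 0.157, 0.902, -0.215], TCP at [0.27, -0.564, 0.253] pointing down, gripper open.
Joint ranges: [-3.01, 3.01], [-0.46, 2.08], [-1.47, 1.51], [0.13, 2.56], [-1, 4.14], [0.04, 2.09], [-2.66, 2.66]. Speed limits (rad/s): [2.57, 2.57, 3.14, 3.14, 3.14, 3.14, 3.14].

INTERFACE

Orientations are given as a unit quaternion [w, x, y, z].
In Python, from cell import arm, camera gives the robot as it stands. The module is installed in compiled form; this text tells all that it offers.
- The arm moves only by the shell command python3 -m jog 'ROWS' [FORCE]. ROWS is a JSON object of lists of equal length, an entry for each row: "translation": the shift along the tool's x, y, z in m, a list of three; "spin": the turn about the tool's z in rad; "gripper": the finger opening in m, from 0 to 0.0881. In form: {"translation": [[x, y, z], ...], "spin": [spin, ...], "gripper": [gripper, ...]}. A call has exactly 5 rows; each row shifts and turns the pose as measured when the row begins, along the tool's axes as they then stand; what a row does not reach is not made up. A row lasts 1/8 s, in which the tool goes at most 62.5 mm and 10.7 degrees, less where a joint would pass 70% of its speed; a pose out of reach is approached as far as the arm can. A call with a gripper value outside its range is refused whole. The fingers move at their own pace and stop on an object; FORCE is the grip in N (left out, the last holds). Time passes only in rows, so rows that do not move let the fingers close, or fill a call up. It gives the time, the measured TCP pose, the force and the opening at its end, in the units of the state.
- arm.sense(): the state, without advancing time (a new reading comes with each control period).
- camera(name): name is "scene" or "top" or "wrist"; returns a dict with "image" (384x512x3 uint8, blue, green, red), "K" (3x3 intrinsics, pixels), "origin" and "rotation" of the camera in the world. Camera axes: x right, y down, z forward; pixel columns grow to the right and rows downward; lengths in m; the calibration is good to about 2 mm. A picture is of the moment at which its call begins. There is no depth.
- arm.close_job(): hands the job in, once; it reports no verdict.
The state is a dict: "time": time; "joints": joint angles; "joint_velocities": joint speeds; "effort": joint torques, N m; "eef_pos": TCP position; "tcp_rot": TCP orientation; "contact_force": force on the tool from outside, world axes, zero at the start; "ft_torque": the same for the moment, N m; "width": finger opening in m.
Only numpy, scipy, OpenCV 4.12 (cv2) and the standard library are available. Lean on these libraries where they do the work, as an engineer would, in place of code of your own. Each camera call takes 0.05 s, during which the arm holds its last target. There are 200 camera calls.

## Working session

There is one attempt and no reset: what is moved stays moved. The work goes in short steps, Python scripts to look and compute and a shell command to move; the robot and the scene stay as the last step left them, time stands still between calls to the robot, and variables do not carry over. Pictures are saved under pics/ and viewed, about 12 in all and at most 16, crops included, and the job is handed in when it is done.

```bash
mkdir -p pics; cat > h.py <<'E'
import numpy as np, cv2
from cell import arm, camera
def shot(n,f,crop=None,s=1):
    c=camera(n); np.savez('pics/'+f+'.npz',**c); im=c['image']
    if crop: x0,y0,x1,y1=crop; im=im[y0:y1,x0:x1]
    cv2.imwrite('pics/'+f+'.png',cv2.resize(im,None,fx=s,fy=s,interpolation=cv2.INTER_CUBIC)); return c
def ray(c,u,v,z):
    d=c['rotation']@np.linalg.inv(c['K'])@np.array([u,v,1.]); o=c['origin']; return o+d*(z-o[2])/d[2]
def proj(c,p):
    q=c['K']@(c['rotation'].T@(np.array(p)-c['origin'])); return q[:2]/q[2]
def st():
    s=arm.sense(); print(s['time'],np.round(s['eef_pos'],4),np.round(s['tcp_rot'],3),np.round(s['contact_force'],1),s['width'],np.round(s['joints'],2)); return s
E
python3 - <<'E'
from h import *
st()
for n in('top','scene'):
    c=shot(n,n+'0',s=1.5); print(n,c['K'].tolist(),c['origin'],c['rotation'].round(3).tolist())
E
```

```text
0.0 [ 0.2692 -0.5634  0.2519] [-0.001  0.975  0.221 -0.   ] [ 0.5 -0.9  0.1] 0.08801411802685137 [ 1.16  0.69 -0.19  1.57  0.16  0.9  -0.22]
top [[395.2361814283564, 0.0, 258.4002316794841], [0.0, 395.2361814283564, 193.0026687078792], [0.0, 0.0, 1.0]] [ 0.35835692 -0.06918788  1.22129073] [-0.025, 0.716, -0.697, 0.032]
scene [[374.83027823300444, 0.0, 256.1655447491968], [0.0, 374.83027823300444, 198.0227485563501], [0.0, 0.0, 1.0]] [1.0637189  0.49098218 1.03512936] [-0.15, 0.399, 0.845, -0.324]
```

```bash
python3 - <<'E'
s=open('h.py').read()
s=s.replace("import numpy as np, cv2","import numpy as np, cv2\nfrom scipy.spatial.transform import Rotation as R\ndef RM(c):\n    q=np.array(c['rotation']); return R.from_quat(q[[1,2,3,0]]).as_matrix()").replace("c['rotation']@","RM(c)@").replace("c['rotation'].T","RM(c).T")
open('h.py','w').write(s)
E
```

```text
(no output)
```

View pics/top0.png

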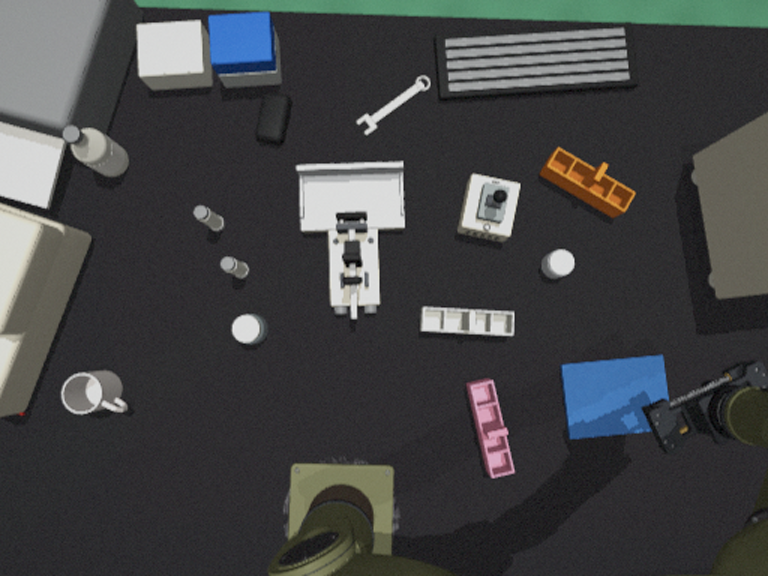

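View pics/scene0.png

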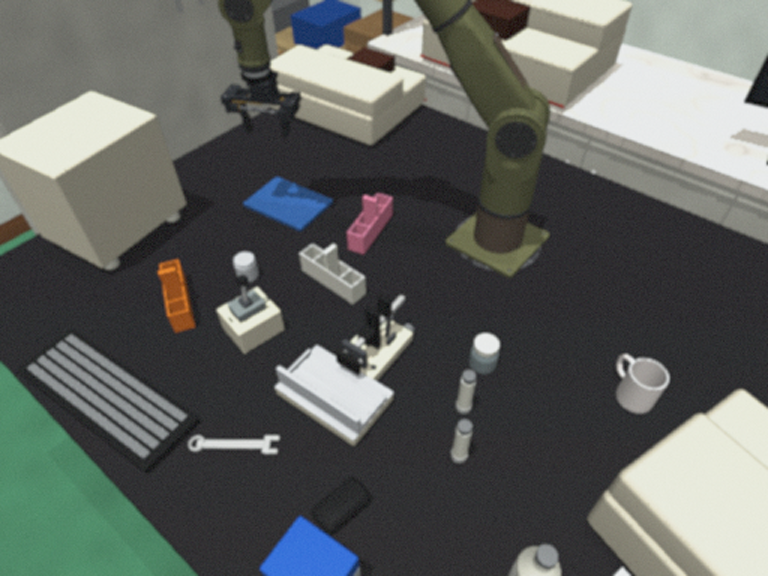

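```bash
python3 - <<'E'
from h import *
a=cv2.imread('pics/top0.png'); c=np.load('pics/top0.npz')['image']
f=lambda x0,y0,x1,y1,s:cv2.resize(c[y0:y1,x0:x1],None,fx=s,fy=s,interpolation=cv2.INTER_CUBIC)
cv2.imwrite('pics/cropA.png',f(190,100,290,220,5))   # shaker
cv2.imwrite('pics/cropB.png',np.hstack([f(270,110,390,230,3.2),f(125,130,195,250,3.2)]))
E
```

```text
(no output)
```

View pics/cropA.png

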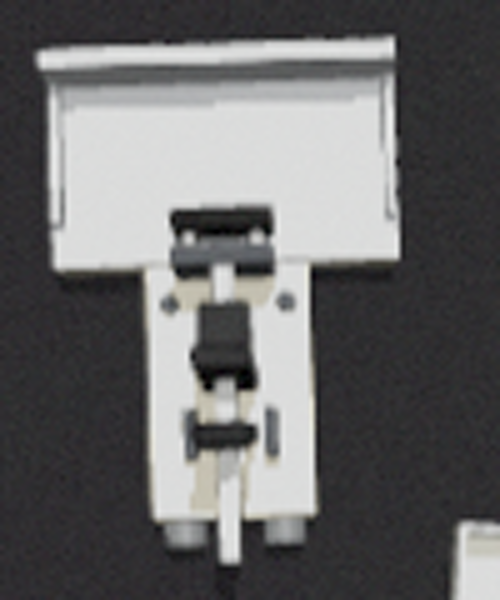

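View pics/cropB.png

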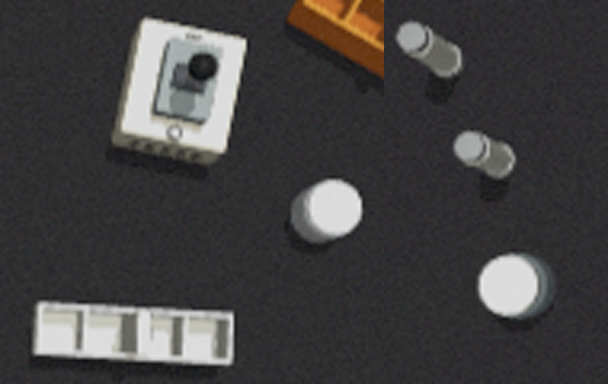

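```bash
cat > m.py <<'E'
from h import *
from scipy.optimize import least_squares
c=dict(np.load('pics/top0.npz'))
A=lambda u,v:((u+.5)/5-.5+190,(v+.5)/5-.5+100)
B=lambda u,v:((u+.5)/3.2-.5+270,(v+.5)/3.2-.5+110)
C=lambda u,v:((u-384+.5)/3.2-.5+125,(v+.5)/3.2-.5+130)
def fit(obs,x0):
    def w(p,m): k,s=np.cos(p[2]),np.sin(p[2]); return [p[0]+k*m[0]-s*m[1],p[1]+s*m[0]+k*m[1],m[2]]
    r=least_squares(lambda p:np.ravel([proj(c,w(p,m))-np.array(o) for m,o in obs]),x0)
    return r.x,r.fun.round(1)
if __name__=='__main__':
    p,e=fit([((-.0675,.105,.035),A(54,271)),((-.0675,-.105,.035),A(401,261)),((.0575,.105,.085),A(37,52)),((.0575,-.105,.085),A(394,38)),((.0475,-.105,.085),A(395,55))],[.55,0,0]); print('bed',p,e)
    p,e=fit([((sx*.023,sy*.09,.06),B(*q)) for sx,sy,q in((1,1,(35,302)),(1,-1,(234,311)),(-1,-1,(233,365)),(-1,1,(34,356)))],[.3,-.2,0]); print('rack',p,e)
    p,e=fit([((sx*.055,sy*.05,.07),B(*q)) for sx,sy,q in((1,1,(142,18)),(1,-1,(246,38)),(-1,-1,(215,155)),(-1,1,(117,135)))],[.5,-.2,0]); print('box',p,e)
    print('ball',ray(c,*B(203,66),.162)); print('tabtop',ray(c,*B(143,330),.115))
    for n,q,z in(('b0',C(412,37),.12),('b1',C(469,148),.12),('jar',C(508,286),.075),('can',B(333,208),.06)): print(n,ray(c,*q,z))
    for n,q,z in(('handletop',A(224,322),.155),('trigtop',A(224,435),.155),('padfront',A(222,208),.098),('plateback',A(222,277),.103)): print(n,ray(c,*q,z))
E
python3 m.py
```

```text
bed [ 0.63913928 -0.00116301  0.06391517] [-0.   0.8 -0.2  0.4 -0.1 -0.6  0.2 -0.2  0.1 -0.3]
rack [ 0.39388917 -0.23712861 -0.01756662] [ 0.7  0.7 -0.5  0.6 -0.6 -0.7  0.4 -0.6]
box [ 0.62323586 -0.27469108 -0.19741787] [-0.7 -0.1 -0.3  1.   1.7  0.2 -0.7 -1.1]
ball [ 0.62018776 -0.27766805  0.162     ]
tabtop [ 0.39545806 -0.23696709  0.115     ]
b0 [0.58295684 0.27682106 0.12      ]
b1 [0.48613803 0.22213986 0.12      ]
jar [0.36712402 0.19298039 0.075     ]
can [ 0.51507339 -0.42004623  0.06      ]
handletop [ 0.5209055 -0.0111272  0.155    ]
trigtop [ 0.45917381 -0.01305321  0.155     ]
padfront [ 0.59577499 -0.00480708  0.098     ]
plateback [ 0.55474782 -0.00634393  0.103     ]
```

```bash
cat > d.py <<'E'
import sys
from h import *
def delta(X,Y,Z,yaw):
    s=arm.sense(); q=np.array(s['tcp_rot']); M=R.from_quat(q[[1,2,3,0]]).as_matrix()
    y=np.arctan2(M[1,0],M[0,0]); dy=(yaw-y+np.pi/2)%np.pi-np.pi/2
    k,n=np.cos(y+dy),np.sin(y+dy); d=np.array([X,Y,Z])-s['eef_pos']
    t=np.array([[k,n,0],[n,-k,0],[0,0,-1]])@d
    print('t %.1f tcp %s yaw %.3f tilt %.3f F %s w %.4f j7 %.2f'%(s['time'],s['eef_pos'].round(4) if hasattr(s['eef_pos'],'round') else s['eef_pos'],y,np.arccos(-M[2,2]),np.round(s['contact_force'],1),s['width'],s['joints'][6]))
    print('  -> spin %.3f then tool xyz'%(-dy),t.round(4))
if __name__=='__main__': delta(*map(float,sys.argv[1:5]))
E
python3 d.py .394 -.237 .25 -.0176
python3 -m jog '{"translation":[[0,0,0],[0,0,0],[0,0,0],[0,0,0],[0,0,0]],"spin":[0.155,0.155,0.15,0,0],"gripper":[0.06,0.06,0.06,0.06,0.06]}' 20
python3 d.py .394 -.237 .25 -.0176
```

```text
t 0.1 tcp [ 0.2692 -0.5635  0.252 ] yaw 0.446 tilt 0.002 F [ 0.2 -0.1  0.6] w 0.0884 j7 -0.22
  -> spin 0.463 then tool xyz [ 0.119  -0.3286  0.002 ]
time: 0.72
eef_pos: [0.2684, -0.5619, 0.2497]
tcp_rot: [-0.003, 1.0, -0.012, -0.002]
contact_force: [-0.3, -0.7, -0.8]
width: 0.0601
t 0.7 tcp [ 0.2684 -0.5619  0.2497] yaw -0.024 tilt 0.007 F [-0.3 -0.7 -0.8] w 0.0601 j7 -0.59
  -> spin -0.007 then tool xyz [ 1.199e-01 -3.270e-01 -3.000e-04]
```

```bash

python3 -m jog '{"translation":[[0.02,-0.055,0],[0.02,-0.055,0],[0.02,-0.055,0],[0.02,-0.055,0],[0.02,-0.055,0]],"spin":[0,0,0,0,0],"gripper":[0.06,0.06,0.06,0.06,0.06]}' >/dev/null
python3 -m jog '{"translation":[[0.02,-0.052,0],[0,0,0],[0,0,0],[0,0,0],[0,0,0]],"spin":[0,0,0,0,0],"gripper":[0.06,0.06,0.06,0.06,0.06]}' >/dev/null
python3 d.py .394 -.237 .25 -.0176
python3 - <<'E'
from h import *
c=shot('wrist','w1',s=1.2); print(c['origin'],RM(c).round(3).tolist(),c['K'][0,0]); print(proj(c,[.394,-.237,.115]))
E
```

```text
t 2.0 tcp [ 0.3986 -0.232   0.2505] yaw -0.011 tilt 0.003 F [-0.5  0.   1. ] w 0.0597 j7 -1.18
  -> spin 0.006 then tool xyz [-0.0045  0.005   0.0005]
[ 0.48309557 -0.23337149  0.38193977] [[-0.012, -0.946, -0.324], [-1.0, 0.01, 0.008], [-0.004, 0.324, -0.946]] 321.49784103323924
[258.20563724 191.46729335]
```

View pics/w1.png

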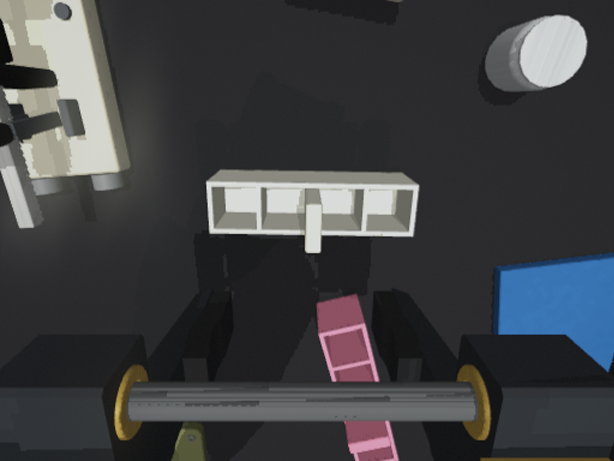

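```bash
python3 - <<'E'
from h import *
c=dict(np.load('pics/w1.npz'))
W=lambda u,v:((u+.5)/1.2-.5,(v+.5)/1.2-.5)
for u,v,z in((207,183,.06),(418,184,.06),(209,235,.06),(415,236,.06),(306,251,.115),(321,252,.115)): print(ray(c,*W(u,v),z).round(4))
# clamp
for u,v,z in((25,77,.155),(30,70,.155)): print(ray(c,*W(u,v),z).round(4))
E
python3 d.py .394 -.2395 .25 -.005
```

```text
[ 0.4183 -0.151   0.06  ]
[ 0.4155 -0.3292  0.06  ]
[ 0.3718 -0.1484  0.06  ]
[ 0.3689 -0.3305  0.06  ]
[ 0.3775 -0.234   0.115 ]
[ 0.3766 -0.2451  0.115 ]
[ 0.4973 -0.081   0.155 ]
[ 0.5008 -0.0846  0.155 ]
t 2.0 tcp [ 0.3985 -0.2321  0.2505] yaw -0.012 tilt 0.003 F [ 0.  -0.7 -0.5] w 0.0601 j7 -1.18
  -> spin -0.007 then tool xyz [-0.0045  0.0075  0.0005]
```

```bash

python3 -m jog '{"translation":[[-0.0045,0.008,0.02],[0,0,0.04],[0,0,0.05],[0,0,0.04],[0,0,0]],"spin":[0.004,0,0,0,0],"gripper":[0.06,0.06,0.06,0.06,0.06]}' 30
python3 d.py .394 -.240 .095 -.016
```

```text
time: 2.65
eef_pos: [0.3952, -0.2455, 0.0975]
tcp_rot: [0.001, 1.0, -0.012, 0.003]
contact_force: [-0.7, 0.2, 0.8]
width: 0.0598
t 2.6 tcp [ 0.3952 -0.2455  0.0975] yaw -0.023 tilt 0.007 F [-0.7  0.2  0.8] w 0.0598 j7 -1.18
  -> spin -0.007 then tool xyz [-0.0013 -0.0055  0.0025]
```

```bash

python3 -m jog '{"translation":[[-0.001,-0.0055,0.003],[0,0,0],[0,0,0],[0,0,0],[0,0,0]],"spin":[-0.005,0,0,0,0],"gripper":[0.06,0.03,0.0,0.0,0.0]}' 30
python3 d.py .394 -.240 .095 -.016
python3 -m jog '{"translation":[[0,0,0],[0,0,-0.01],[0,0,-0.05],[0,0,-0.05],[0,0,0]],"spin":[0,0,0,0,0],"gripper":[0,0,0,0,0]}' 40 >/dev/null
python3 d.py .64 -.001 .24 .064
```

```text
time: 3.28
eef_pos: [0.3964, -0.2415, 0.099]
tcp_rot: [0.003, 1.0, -0.01, 0.007]
contact_force: [0.6, -0.4, 0.3]
width: 0.0221
t 3.3 tcp [ 0.3964 -0.2415  0.099 ] yaw -0.019 tilt 0.015 F [ 0.6 -0.4  0.3] w 0.0221 j7 -1.18
  -> spin -0.003 then tool xyz [-0.0024 -0.0015  0.004 ]
t 3.9 tcp [ 0.3939 -0.2404  0.2121] yaw -0.019 tilt 0.011 F [ 0.5 -0.  -3.6] w 0.0115 j7 -1.17
  -> spin -0.083 then tool xyz [ 0.2609 -0.2231 -0.0279]
```

```bash

python3 -m jog '{"translation":[[0,0,-0.05],[0,0,-0.05],[0.04,-0.035,0],[0.04,-0.035,0],[0.04,-0.035,0]],"spin":[-0.083,0,0,0,0],"gripper":[0,0,0,0,0]}' >/dev/null
python3 -m jog '{"translation":[[0.04,-0.035,0],[0.04,-0.035,0],[0.02,-0.015,0],[0,0,0],[0,0,0]],"spin":[0,0,0,0,0],"gripper":[0,0,0,0,0]}' 
python3 d.py .6586 0 .25 .064
python3 - <<'E'
from h import *
c=shot('wrist','w2',s=1.5)
E
```

```text
time: 5.15
eef_pos: [0.596, -0.0316, 0.3002]
tcp_rot: [0.0, 1.0, 0.03, -0.01]
contact_force: [0.3, -0.1, -3.4]
width: 0.0115
t 5.2 tcp [ 0.596  -0.0316  0.3002] yaw 0.060 tilt 0.019 F [ 0.3 -0.1 -3.4] w 0.0115 j7 -1.57
  -> spin -0.004 then tool xyz [ 0.0645 -0.0275  0.0502]
```

View pics/w2.png

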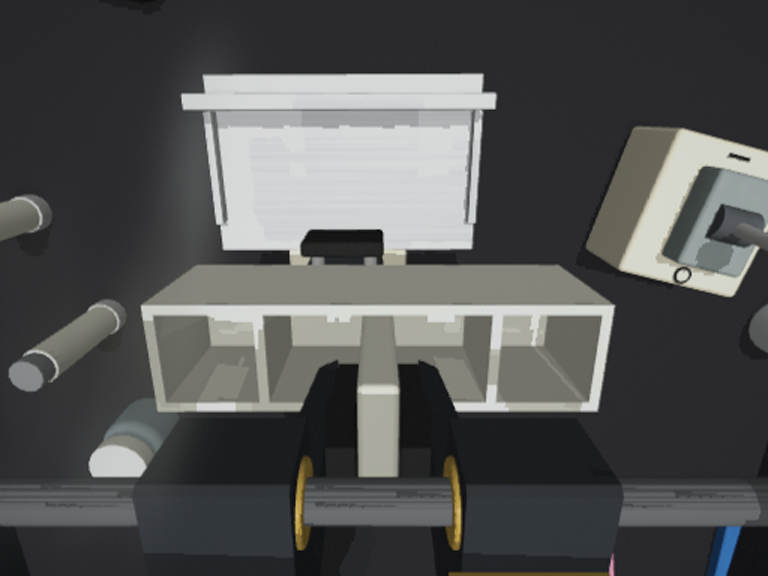

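```bash
python3 - <<'E'
from h import *
import m
c=dict(np.load('pics/w2.npz')); m.c=c
W=lambda u,v:((u+.5)/1.5-.5,(v+.5)/1.5-.5)
print(m.fit([((-.0675,.105,.035),W(221,249)),((-.0675,-.105,.035),W(473,248)),((.0475,.105,.085),W(182,109)),((.0475,-.105,.085),W(496,108))],[.64,0,.06]))
for u,v,z in((182,109,.085),(496,108,.085),(221,249,.035),(473,248,.035),(303,231,.098),(383,231,.098)):print(ray(c,*W(u,v),z).round(4))
# rack rim in hand
z=.3-.099+.06
for u,v in((142,306),(615,306),(158,411),(598,411)):print(ray(c,*W(u,v),z).round(4))
E
```

```text
(array([ 0.6399247 , -0.00252283,  0.06183565]), array([ 1.6,  2.4, -1.1,  2.7, -0.4, -1.9,  0. , -1.8]))
[0.679 0.105 0.085]
[ 0.6922 -0.1046  0.085 ]
[0.5691 0.0999 0.035 ]
[ 0.5826 -0.1125  0.035 ]
[0.6038 0.0217 0.098 ]
[ 0.6071 -0.0342  0.098 ]
[0.6102 0.0586 0.261 ]
[ 0.6209 -0.1194  0.261 ]
[0.5638 0.0571 0.261 ]
[ 0.5747 -0.1231  0.261 ]
```

```bash

python3 -m jog '{"translation":[[0.033,-0.013,0],[0.032,-0.013,0],[0,0,0.04],[0,0,0.04],[0,0,0]],"spin":[-0.003,0,0,0,0],"gripper":[0,0,0,0,0]}' >/dev/null
python3 d.py .6595 -.0013 .14 .063
```

```text
t 5.8 tcp [ 0.6548 -0.0104  0.2172] yaw 0.052 tilt 0.024 F [-0.1  0.7 -4.2] w 0.0116 j7 -1.61
  -> spin -0.011 then tool xyz [ 0.0053 -0.0088  0.0772]
```

```bash

python3 -m jog '{"translation":[[0.005,-0.0088,0],[0,0,0],[0,0,0.03],[0,0,0],[0,0,0]],"spin":[-0.011,0,0,0,0],"gripper":[0,0,0,0,0]}' >/dev/null
python3 d.py .6595 -.0013 .14 .063
```

```text
t 6.5 tcp [ 0.6637 -0.0023  0.1956] yaw 0.061 tilt 0.010 F [-0.2  0.1 -2.8] w 0.0115 j7 -1.62
  -> spin -0.002 then tool xyz [-0.0041 -0.0013  0.0556]
```

```bash

python3 -m jog '{"translation":[[-0.0045,-0.001,0.02],[0,0,0.02],[0,0,0],[0,0,0],[0,0,0]],"spin":[0,0,0,0,0],"gripper":[0,0,0,0,0]}' >/dev/null
python3 d.py .6595 -.0013 .135 .063
```

```text
t 7.1 tcp [ 0.6638 -0.0018  0.1632] yaw 0.061 tilt 0.007 F [-1.1 -0.1 -3.5] w 0.0117 j7 -1.63
  -> spin -0.002 then tool xyz [-0.0042 -0.0008  0.0282]
```

```bash

python3 -m jog '{"translation":[[-0.006,-0.001,0.005],[-0.003,0,0.01],[0,0,0.008],[0,0,0.005],[0,0,0]],"spin":[0,0,0,0,0],"gripper":[0,0,0,0,0]}' >/dev/null
python3 d.py .6595 -.0013 .135 .063
```

```text
t 7.7 tcp [ 0.6547 -0.0017  0.1344] yaw 0.061 tilt 0.008 F [-1.1 -0.4  2.6] w 0.0118 j7 -1.63
  -> spin -0.002 then tool xyz [ 0.0048 -0.0001 -0.0006]
```

```bash

python3 -m jog '{"translation":[[0,0,0],[0,0,0],[0,0,-0.04],[0,0,-0.05],[0,0,-0.05]],"spin":[0,0,0,0,0],"gripper":[0.04,0.04,0.04,0.088,0.088]}' >/dev/null
python3 -m jog '{"translation":[[-0.04,0,0],[-0.04,0,0],[-0.04,0,0],[-0.04,0,0],[0,0,0]],"spin":[0,0,0,0,0],"gripper":[0.088,0.088,0.088,0.088,0.088]}' >/dev/null
python3 - <<'E'
import m
from h import *
print(ray(m.c,*m.A(224,396),.155),ray(m.c,*m.A(224,446),.155),ray(m.c,*m.A(224,344),.155))
c=shot('wrist','w3',s=1.5)
E
python3 d.py .49 -.0118 .14 .063
```

```text
[ 0.48041576 -0.01239047  0.155     ] [ 0.45319456 -0.01323976  0.155     ] [ 0.50884268 -0.01150356  0.155     ]
t 9.0 tcp [ 0.4956 -0.0102  0.2803] yaw 0.061 tilt 0.021 F [ 0.8 -0.6 -1. ] w 0.0881 j7 -1.64
  -> spin -0.002 then tool xyz [-0.0057  0.0012  0.1403]
```

View pics/w3.png

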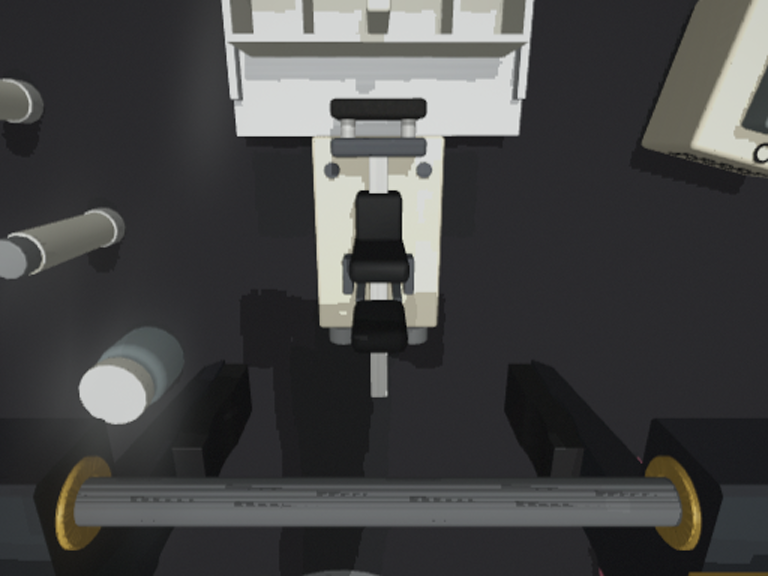

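```bash
python3 - <<'E'
from h import *
c=dict(np.load('pics/w3.npz'))
W=lambda u,v:((u+.5)/1.5-.5,(v+.5)/1.5-.5)
for u,v,z in((379,251,.155),(379,283,.155),(380,327,.155),(380,352,.155),(352,352,.155),(408,352,.155),(379,99,.098),(230,41,.095),(531,41,.095)):print(u,v,ray(c,*W(u,v),z).round(4))
E
python3 d.py .480 -.0121 .18 .063;
```

```text
379 251 [ 0.5153 -0.0103  0.155 ]
379 283 [ 0.497  -0.0114  0.155 ]
380 327 [ 0.4706 -0.0136  0.155 ]
380 352 [ 0.4549 -0.0146  0.155 ]
352 352 [0.4539 0.0018 0.155 ]
408 352 [ 0.4558 -0.031   0.155 ]
379 99 [ 0.5963 -0.0058  0.098 ]
230 41 [0.6231 0.0842 0.095 ]
531 41 [ 0.6339 -0.0939  0.095 ]
t 9.0 tcp [ 0.4956 -0.0102  0.2803] yaw 0.061 tilt 0.021 F [ 0.8 -0.6 -1. ] w 0.0881 j7 -1.64
  -> spin -0.002 then tool xyz [-0.0157  0.0009  0.1003]
```

```bash

python3 -m jog '{"translation":[[0,0,0],[0,0,0],[0,0,0],[0,0,0],[0,0,0]],"spin":[-0.175,-0.175,-0.175,-0.175,-0.175],"gripper":[0.088,0.088,0.088,0.088,0.088]}' 25 >/dev/null
python3 -m jog '{"translation":[[0,0,0],[0,0,0],[0,0,0],[0,0,0],[0,0,0]],"spin":[-0.175,-0.175,-0.175,-0.175,0],"gripper":[0.088,0.088,0.088,0.088,0.088]}' 25 >/dev/null
python3 d.py .492 -.0118 .18 1.633
```

```text
t 10.2 tcp [ 0.5153 -0.008   0.2832] yaw 1.681 tilt 0.046 F [-0.8  1.   1.2] w 0.0881 j7 -0.36
  -> spin 0.048 then tool xyz [-0.0023 -0.0235  0.1032]
```

```bash

python3 -m jog '{"translation":[[0,-0.012,0.02],[0,-0.012,0.02],[0,0,0.02],[0,0,0],[0,0,0]],"spin":[0.024,0.024,0,0,0],"gripper":[0.088,0.088,0.088,0.088,0.088]}' 25 >/dev/null
python3 d.py .492 -.0118 .125 1.633
```

```text
t 10.9 tcp [ 0.5001 -0.0095  0.2222] yaw 1.613 tilt 0.055 F [-0.5  0.  -0.4] w 0.0877 j7 -0.50
  -> spin -0.020 then tool xyz [-0.0018 -0.0082  0.0972]
```

```bash
sed -i "s/print('  -> spin/print('  toolz',M[:,2].round(3));print('  -> spin/" d.py
python3 -m jog '{"translation":[[0,-0.004,0.01],[0,-0.004,0],[0,0,0],[0,0,0],[0,0,0]],"spin":[-0.02,0,0,0,0],"gripper":[0.088,0.088,0.088,0.088,0.088]}' 25 >/dev/null
python3 d.py .492 -.0118 .125 1.633
```

```text
t 11.5 tcp [ 0.4935 -0.0098  0.2127] yaw 1.633 tilt 0.058 F [0.4 0.2 0.5] w 0.0881 j7 -0.51
  toolz [ 0.058  0.005 -0.998]
  -> spin -0.000 then tool xyz [-0.0019 -0.0016  0.0877]
```

```bash
sed -i "s/    t=np.array.*/    t=(M@R.from_euler('z',-dy).as_matrix()).T@d/" d.py
python3 d.py .492 -.0118 .125 1.633
python3 -m jog '{"translation":[[0,-0.004,0.03],[0,-0.003,0.03],[0,0,0.02],[0,0,0],[0,0,0]],"spin":[0,0,0,0,0],"gripper":[0.088,0.088,0.088,0.088,0.088]}' 25 >/dev/null
python3 d.py .492 -.0118 .125 1.633
```

```text
t 11.5 tcp [ 0.4935 -0.0098  0.2127] yaw 1.633 tilt 0.058 F [0.4 0.2 0.5] w 0.0881 j7 -0.51
  toolz [ 0.058  0.005 -0.998]
  -> spin -0.000 then tool xyz [-0.0021 -0.0068  0.0875]
t 12.1 tcp [ 0.4937 -0.0095  0.132 ] yaw 1.632 tilt 0.063 F [ 0.2 -0.7 -0.8] w 0.0882 j7 -0.64
  toolz [ 0.063  0.006 -0.998]
  -> spin -0.001 then tool xyz [-0.0022 -0.0022  0.0069]
```

```bash

python3 -m jog '{"translation":[[0,-0.002,0.005],[0,0,0],[0,0,0],[0,0,0],[0,0,0]],"spin":[0,0,0,0,0],"gripper":[0.03,0.03,0.03,0.03,0.03]}' 25
python3 d.py .492 -.0118 .125 1.633
python3 -m jog '{"translation":[[0,0,0],[0,0,0],[0,0,0],[0,0,0],[0,0,0]],"spin":[0,0,0,0,0],"gripper":[0.088,0.088,0.088,0.088,0.088]}' 25
python3 d.py .492 -.0118 .125 1.633
python3 - <<'E'
from h import *
shot('top','t4',(180,95,300,215),5)
E
```

```text
time: 12.75
eef_pos: [0.4903, -0.0095, 0.128]
tcp_rot: [0.02, 0.685, 0.728, 0.024]
contact_force: [16.8, -0.6, -14.5]
width: 0.0406
t 12.8 tcp [ 0.4903 -0.0095  0.128 ] yaw 1.631 tilt 0.062 F [ 16.8  -0.6 -14.5] w 0.0406 j7 -0.65
  toolz [ 0.062  0.006 -0.998]
  -> spin -0.002 then tool xyz [-0.0024  0.0014  0.003 ]
time: 13.38
eef_pos: [0.4909, -0.0097, 0.1284]
tcp_rot: [0.021, 0.685, 0.728, 0.024]
contact_force: [0.6, -0.1, -0.2]
width: 0.0871
t 13.4 tcp [ 0.4909 -0.0097  0.1284] yaw 1.631 tilt 0.064 F [ 0.6 -0.1 -0.2] w 0.0871 j7 -0.65
  toolz [ 0.063  0.006 -0.998]
  -> spin -0.002 then tool xyz [-0.0021  0.0007  0.0035]
```

View pics/t4.png

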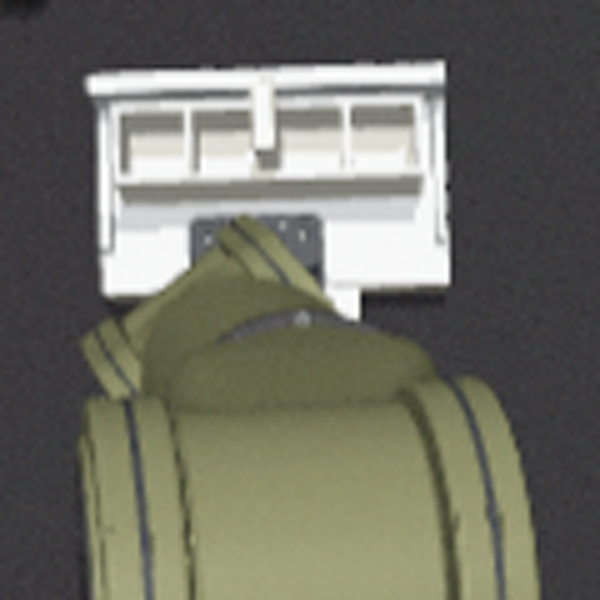

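```bash

for i in 1 2 3 4; do
python3 -m jog '{"translation":[[0,0,0],[0,0,0],[0,0,0],[0,0,0],[0,0,0]],"spin":[0,0,0,0,0],"gripper":[0.03,0.03,0.03,0.03,0.03]}' 25 | egrep 'eef|force|width'
python3 -m jog '{"translation":[[0,0,0],[0,0,0],[0,0,0],[0,0,0],[0,0,0]],"spin":[0,0,0,0,0],"gripper":[0.088,0.088,0.088,0.088,0.088]}' 25 |egrep 'width'
done
python3 d.py .490 -.0118 .125 1.633
python3 - <<'E'
from h import *
shot('wrist','w5',s=1.2)
E
```

```text
eef_pos: [0.4902, -0.0098, 0.1286]
contact_force: [19.8, -2.1, -12.4]
width: 0.0403
width: 0.0872
eef_pos: [0.4902, -0.0098, 0.1287]
contact_force: [19.7, -1.8, -12.5]
width: 0.0402
width: 0.0868
eef_pos: [0.4902, -0.0097, 0.1288]
contact_force: [19.0, -2.1, -12.2]
width: 0.0406
width: 0.0872
eef_pos: [0.4902, -0.0097, 0.1288]
contact_force: [18.9, -2.7, -13.0]
width: 0.0406
width: 0.0877
t 18.4 tcp [ 0.4903 -0.0096  0.1286] yaw 1.631 tilt 0.063 F [0.3 0.4 0. ] w 0.0877 j7 -0.65
  toolz [ 0.063  0.006 -0.998]
  -> spin -0.002 then tool xyz [-0.0022 -0.0007  0.0036]
```

View pics/w5.png

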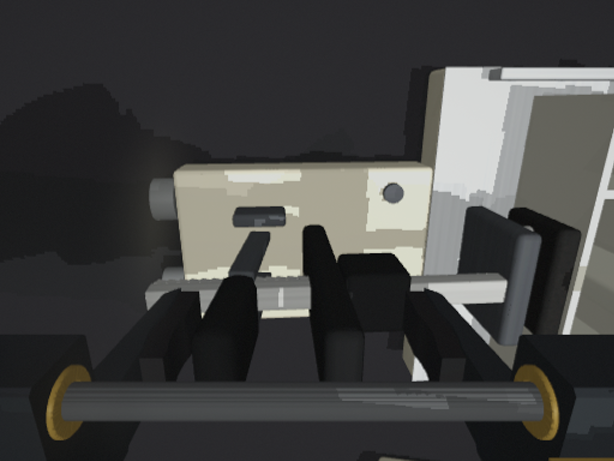

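```bash
cat > pad.py <<'E'
from h import *
import sys
f,s=sys.argv[1],float(sys.argv[2])
c=dict(np.load('pics/%s.npz'%f))
for a in sys.argv[3:]:
    u,v,z=map(float,a.split(',')); p=ray(c,(u+.5)/s-.5,(v+.5)/s-.5,z)
    k,n=np.cos(.062),np.sin(.062); d=p-[.640,-.0025,.035]; print(a,p.round(4),'bed',round(k*d[0]+n*d[1],4),round(-n*d[0]+k*d[1],4))
E
python3 pad.py w5 1.2 578,232,.098 525,210,.098 540,236,.103 485,209,.103 590,270,.095
```

```text
578,232,.098 [0.6188 0.0253 0.098 ] bed -0.0195 0.0291
525,210,.098 [0.5904 0.0347 0.098 ] bed -0.0472 0.0402
540,236,.103 [0.597  0.0243 0.103 ] bed -0.0413 0.0294
485,209,.103 [0.5687 0.0356 0.103 ] bed -0.0688 0.0425
590,270,.095 [0.6336 0.0051 0.095 ] bed -0.0059 0.008
```

```bash

for i in 1 2 3 4 5; do
python3 -m jog '{"translation":[[0,0,0],[0,0,0],[0,0,0],[0,0,0],[0,0,0]],"spin":[0,0,0,0,0],"gripper":[0.03,0.03,0.03,0.03,0.03]}' 25 | egrep 'force|width'
python3 -m jog '{"translation":[[0,0,0],[0,0,0],[0,0,0],[0,0,0],[0,0,0]],"spin":[0,0,0,0,0],"gripper":[0.088,0.088,0.088,0.088,0.088]}' 25 |egrep 'width'
done
python3 d.py .490 -.0118 .125 1.633
python3 - <<'E'
from h import *
shot('wrist','w6',(330,120,512,300),4)
E
```

```text
contact_force: [18.1, -2.7, -10.7]
width: 0.0403
width: 0.0873
contact_force: [18.8, -2.0, -11.3]
width: 0.0404
width: 0.0872
contact_force: [19.6, -1.5, -12.4]
width: 0.0403
width: 0.0875
contact_force: [19.3, -2.1, -12.1]
width: 0.0402
width: 0.0874
contact_force: [17.8, -1.8, -11.2]
width: 0.0403
width: 0.0871
t 24.7 tcp [ 0.4901 -0.0095  0.1289] yaw 1.631 tilt 0.063 F [ 0.   0.7 -0.8] w 0.0871 j7 -0.65
  toolz [ 0.063  0.006 -0.998]
  -> spin -0.002 then tool xyz [-0.0023 -0.0005  0.0039]
```

View pics/w6.png

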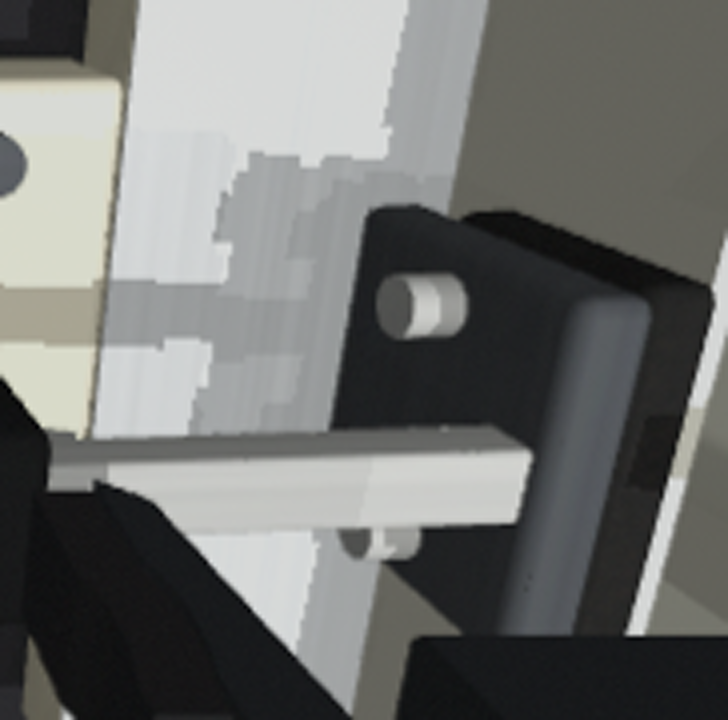

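```bash
sed -i 's#/s-.5,(v+.5)/s-.5,z#/s-.5+ox,(v+.5)/s-.5+oy,z#; s/^f,s=.*/f,s=sys.argv[1],float(sys.argv[2]); ox=oy=0\nif f=="w6": ox,oy=330,120/' pad.py
python3 pad.py w6 4 650,300,.103 712,295,.098 590,300,.103
```

```text
650,300,.103 [0.6207 0.0264 0.103 ] bed -0.0175 0.03
712,295,.098 [0.6343 0.0259 0.098 ] bed -0.004 0.0287
590,300,.103 [0.6121 0.026  0.103 ] bed -0.026 0.0302
```

```bash

python3 -m jog '{"translation":[[0,0,0],[0,0,0],[0,0,0],[0,0,0],[0,0,0]],"spin":[0,0,0,0,0],"gripper":[0.03,0.03,0.03,0.03,0.03]}' 25 | egrep 'force|width'
python3 -m jog '{"translation":[[0,0,0],[0,0,0],[0,0,0],[0,0,0],[0,0,0]],"spin":[0,0,0,0,0],"gripper":[0.088,0.088,0.088,0.088,0.088]}' 25 |egrep 'width'
python3 - <<'E'
from h import *
shot('wrist','w6b',(330,120,512,300),4)
E
python3 - <<'E'
import cv2
a=cv2.imread('pics/w6b.png')[150:450]
b=cv2.imread('pics/w6.png')[150:450]
cv2.imwrite('pics/w7.png',cv2.vconcat([b,a]))
E
python3 d.py .490 -.0118 .125 1.633
```

```text
contact_force: [14.3, -1.0, -10.3]
width: 0.0412
width: 0.0875
t 26.1 tcp [ 0.4895 -0.0094  0.1291] yaw 1.631 tilt 0.062 F [-0.7  0.5 -0. ] w 0.0881 j7 -0.65
  toolz [ 0.062  0.006 -0.998]
  -> spin -0.002 then tool xyz [-0.0024  0.0001  0.0041]
```

View pics/w7.png

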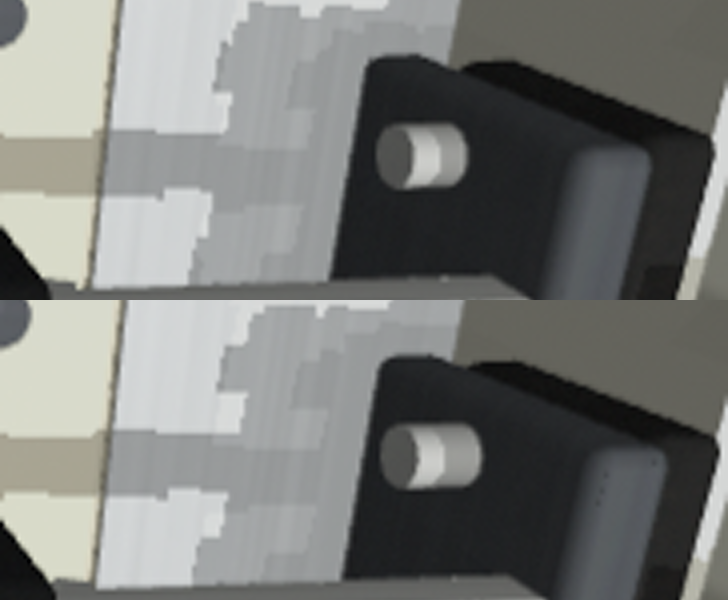

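```bash

python3 -m jog '{"translation":[[0,0,-0.04],[0,0,-0.04],[0,0,-0.04],[0,0,0],[0,0,0]],"spin":[0,0,0,0,0],"gripper":[0.088,0.088,0.088,0.088,0.088]}' 25 >/dev/null
python3 d.py .486 .222 .25 1.633
python3 -m jog '{"translation":[[0.05,0,0],[0.05,0,0],[0.05,0,0],[0.05,0,0],[0,0,0]],"spin":[0.0,0.0,0.0,0,0],"gripper":[0.088,0.088,0.088,0.088,0.088]}' 25 >/dev/null
python3 d.py .486 .222 .25 1.633
python3 -m jog '{"translation":[[0,0,0],[0,0,0],[0,0,0],[0,0,0],[0,0,0]],"spin":[0.17,0.17,0.17,0,0],"gripper":[0.088,0.088,0.088,0.088,0.088]}' 25 >/dev/null
python3 d.py .486 .222 .25 1.633
python3 -m jog '{"translation":[[0,0,0],[0,0,0],[0,0,0],[0,0,0],[0,0,0]],"spin":[0,0,0,0,0],"gripper":[0.06,0.06,0.06,0.06,0.06]}' 25 >/dev/null
python3 d.py .486 .222 .25 1.633
```

```text
t 26.7 tcp [ 0.4825 -0.0101  0.2518] yaw 1.631 tilt 0.063 F [ 0.6 -1.  -0.9] w 0.0878 j7 -0.47
  toolz [ 0.062  0.006 -0.998]
  -> spin -0.002 then tool xyz [0.2315 0.0177 0.0034]
t 27.3 tcp [0.4692 0.1933 0.2451] yaw 1.627 tilt 0.053 F [0.9 0.3 0.6] w 0.0883 j7 -0.88
  toolz [ 0.053  0.002 -0.999]
  -> spin -0.006 then tool xyz [ 0.0276  0.0188 -0.0039]
t 27.9 tcp [0.467  0.1878 0.2391] yaw 1.104 tilt 0.044 F [ 0.6  0.6 -0.3] w 0.0879 j7 -1.28
  toolz [ 0.043 -0.007 -0.999]
  -> spin -0.529 then tool xyz [ 0.0329  0.0216 -0.0103]
t 28.6 tcp [0.467  0.1871 0.2388] yaw 1.106 tilt 0.043 F [-0.7 -0.1  0.3] w 0.0596 j7 -1.27
  toolz [ 0.042 -0.008 -0.999]
  -> spin -0.527 then tool xyz [ 0.0336  0.0216 -0.0107]
```

```bash

python3 -m jog '{"translation":[[0,0,0],[0,0,0],[0,0,0],[0,0,0],[0,0,0]],"spin":[0.17,0.17,0.17,0.17,0],"gripper":[0.06,0.06,0.06,0.06,0.06]}' 25 >/dev/null
python3 -m jog '{"translation":[[0,0,0],[0,0,0],[0,0,0],[0,0,0],[0,0,0]],"spin":[0.17,0.17,0,0,0],"gripper":[0.06,0.06,0.06,0.06,0.06]}' 25 >/dev/null
python3 d.py .486 .222 .25 .062
python3 - <<'E'
from h import *
c=shot('wrist','w8',s=1.2); shot('top','t8'); 
t=cv2.imread('pics/t8.png')[90:260,100:300]; w=cv2.imread('pics/w8.png')
cv2.imwrite('pics/v8.png',cv2.vconcat([cv2.resize(w[:,:],(512,384)),cv2.resize(t,(512,216*2))[:216*2]])[:600] if 0 else cv2.hconcat([cv2.resize(w,(420,315)),cv2.resize(t,(371,315),interpolation=cv2.INTER_CUBIC)]))
E
```

```text
t 29.8 tcp [0.4668 0.1877 0.2389] yaw 0.077 tilt 0.043 F [-0.5 -0.2 -1.1] w 0.0603 j7 -2.02
  toolz [ 0.042 -0.006 -0.999]
  -> spin 0.015 then tool xyz [ 0.0217 -0.0329 -0.0105]
```

View pics/v8.png

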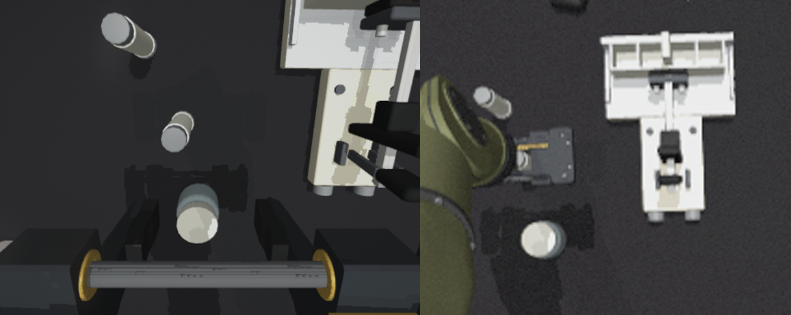

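```bash
python3 - <<'E'
from h import *
c=dict(np.load('pics/w8.npz')); k=512/420
for u,v,z in((116,28,.12),(175,138,.12),(198,223,.075)): print(ray(c,(u+.5)*k-.5,(v+.5)*k-.5,z).round(4))
# foot check
for u,v,z in((145,45,.0),(182,123,.0)): print('foot',ray(c,(u+.5)*k-.5,(v+.5)*k-.5,z).round(4))
t=dict(np.load('pics/t8.npz'))
im=t['image']; x0,y0,x1,y1=188,95,282,150
cv2.imwrite('pics/r8.png',cv2.resize(im[y0:y1,x0:x1],None,fx=8,fy=8,interpolation=cv2.INTER_CUBIC))
E
python3 d.py .487 .222 .15 .077
```

```text
[0.5836 0.2747 0.12  ]
[0.4897 0.2194 0.12  ]
[0.3717 0.1899 0.075 ]
foot [0.5842 0.2751 0.    ]
foot [0.4857 0.2219 0.    ]
t 29.9 tcp [0.4668 0.1876 0.2389] yaw 0.076 tilt 0.043 F [-0.6  0.6  0.2] w 0.0602 j7 -2.02
  toolz [ 0.042 -0.006 -0.999]
  -> spin -0.001 then tool xyz [ 0.019  -0.0336  0.0895]
```

View pics/r8.png

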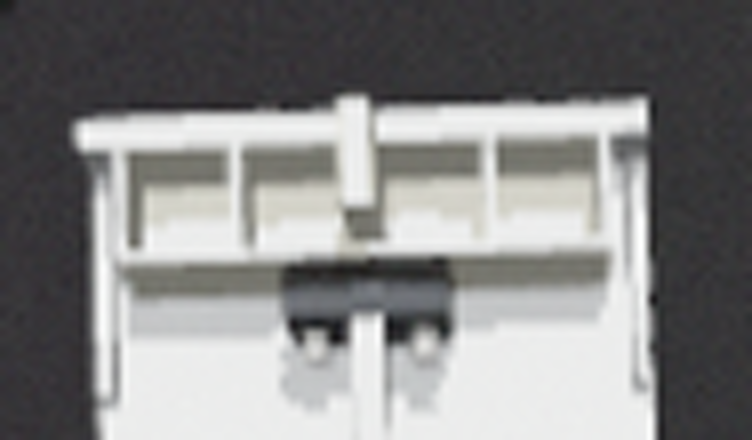

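```bash
python3 - <<'E'
from h import *
c=dict(np.load('pics/t8.npz'))
P=lambda u,v,z:ray(c,(u+.5)/8-.5+188,(v+.5)/8-.5+95,z).round(4)
for n,a in dict(nl=(113,263,.095),nr=(611,248,.095),L=(179,200,.095),R=(548,190,.095),tabtop=(354,150,.15),li=(128,248,.095),lo=(230,245,.095)).items(): print(n,P(*a))
a,b=.062,np.array([.640,-.0025])
for y in(.067,-.067,.025,-.025): print('bed cell',y,b+[np.cos(a)*.0245-np.sin(a)*y,np.sin(a)*.0245+np.cos(a)*y])
E
```

```text
nl [0.6341 0.09   0.095 ]
nr [ 0.6448 -0.0899  0.095 ]
L [0.6579 0.067  0.095 ]
R [ 0.6656 -0.0665  0.095 ]
tabtop [0.6626 0.0007 0.15  ]
li [0.6397 0.0848 0.095 ]
lo [0.6419 0.048  0.095 ]
bed cell 0.067 [0.66030159 0.06588929]
bed cell -0.067 [ 0.66860427 -0.06785324]
bed cell 0.025 [0.66290392 0.02396999]
bed cell -0.025 [ 0.66600193 -0.02593394]
```

```bash

python3 -m jog '{"translation":[[0.01,-0.017,0.02],[0.01,-0.017,0.02],[0,0,0.03],[0,0,0.0],[0,0,0]],"spin":[0,0,0,0,0],"gripper":[0.06,0.06,0.06,0.06,0.06]}' 25 >/dev/null
python3 d.py .487 .221 .15 .07
```

```text
t 30.6 tcp [0.4891 0.2238 0.1692] yaw 0.079 tilt 0.045 F [ 0.4  0.3 -0.3] w 0.0598 j7 -2.06
  toolz [ 0.045 -0.005 -0.999]
  -> spin 0.009 then tool xyz [-0.0031  0.0025  0.0191]
```

```bash

python3 -m jog '{"translation":[[-0.005,0.003,0.02],[-0.002,0,0.03],[0,0,0.025],[0,0,0.0],[0,0,0]],"spin":[0,0,0,0,0],"gripper":[0.06,0.06,0.06,0.06,0.06]}' 25 >/dev/null
python3 d.py .487 .221 .087 .07
```

```text
t 31.2 tcp [0.4901 0.2211 0.0993] yaw 0.078 tilt 0.056 F [-0.6  0.1 -0. ] w 0.0601 j7 -2.07
  toolz [ 0.056  0.001 -0.998]
  -> spin 0.008 then tool xyz [-0.0038 -0.0002  0.0121]
```

```bash

python3 -m jog '{"translation":[[-0.004,0,0.008],[0,0,0],[0,0,0],[0,0,0],[0,0,0]],"spin":[0,0,0,0,0],"gripper":[0.06,0.01,0.01,0.01,0.01]}' 20
python3 d.py .487 .221 .087 .07
python3 -m jog '{"translation":[[0,0,0],[0,0,-0.04],[0,0,-0.05],[0,0,-0.05],[0,0,0]],"spin":[0,0,0,0,0],"gripper":[0.01,0.01,0.01,0.01,0.01]}' 25 >/dev/null
python3 d.py .659 .067 .23 .062
```

```text
time: 31.8
eef_pos: [0.4875, 0.2213, 0.0933]
tcp_rot: [-0.0, 0.999, 0.039, 0.03]
contact_force: [-0.2, -0.6, -0.9]
width: 0.0275
t 31.8 tcp [0.4875 0.2213 0.0933] yaw 0.078 tilt 0.060 F [-0.2 -0.6 -0.9] w 0.0275 j7 -2.07
  toolz [ 0.059  0.003 -0.998]
  -> spin 0.008 then tool xyz [-0.0009  0.0003  0.0062]
t 32.4 tcp [0.4781 0.2206 0.2352] yaw 0.078 tilt 0.056 F [ 0.5  0.8 -2. ] w 0.0270 j7 -2.06
  toolz [ 0.056  0.001 -0.998]
  -> spin 0.016 then tool xyz [0.1705 0.1645 0.015 ]
```

```bash

python3 -m jog '{"translation":[[0.035,0.033,0.0],[0.034,0.033,0.0],[0.034,0.033,0.0],[0.034,0.033,0],[0.034,0.033,0]],"spin":[0.016,0,0,0,0],"gripper":[0.01,0.01,0.01,0.01,0.01]}' 25 >/dev/null
python3 -m jog '{"translation":[[0,0,0],[0,0,0],[0,0,0],[0,0,0],[0,0,0]],"spin":[0,0,0,0,0],"gripper":[0.01,0.01,0.01,0.01,0.01]}' 25 >/dev/null
python3 d.py .659 .067 .20 .062
python3 - <<'E'
from h import *
shot('wrist','w9',s=1.5)
E
```

```text
t 33.7 tcp [0.655  0.0666 0.2306] yaw 0.071 tilt 0.031 F [-0.  -0.  -0.9] w 0.0271 j7 -1.71
  toolz [ 0.031 -0.    -1.   ]
  -> spin 0.009 then tool xyz [ 0.0031 -0.0002  0.0307]
```

View pics/w9.png

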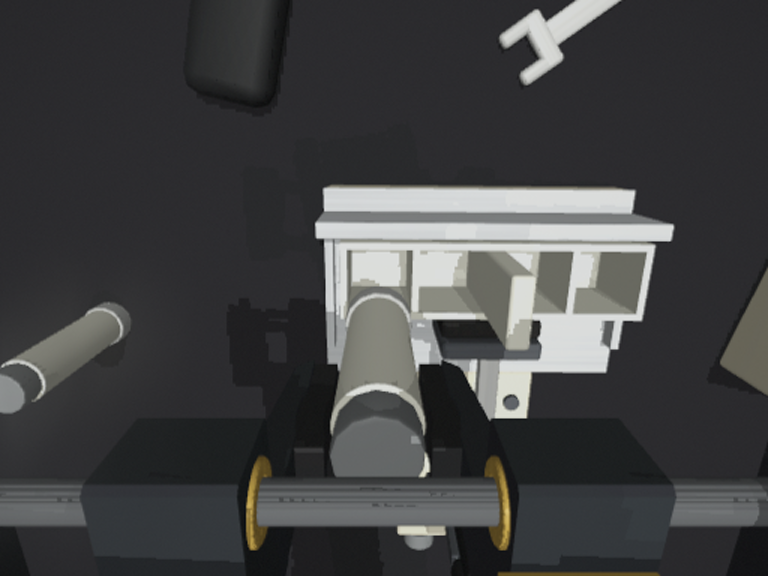

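```bash
python3 pad.py w9 1.5 340,243,.095 654,243,.095 642,320,.095 317,237,.085 672,237,.085 349,251,.095 412,251,.095 343,305,.145 411,305,.145; python3 d.py .659 .067 .20 .062
```

```text
340,243,.095 [0.6793 0.0899 0.095 ] bed 0.0449 0.0898
654,243,.095 [ 0.6918 -0.088   0.095 ] bed 0.0464 -0.0885
642,320,.095 [ 0.6453 -0.092   0.095 ] bed -0.0002 -0.0897
317,237,.085 [0.6798 0.1041 0.085 ] bed 0.0464 0.1039
672,237,.085 [ 0.6945 -0.1036  0.085 ] bed 0.0481 -0.1043
349,251,.095 [0.675  0.0845 0.095 ] bed 0.0403 0.0847
412,251,.095 [0.6775 0.0487 0.095 ] bed 0.0406 0.0488
343,305,.145 [0.6595 0.0838 0.145 ] bed 0.0249 0.0849
411,305,.145 [0.6618 0.0512 0.145 ] bed 0.0251 0.0523
t 33.7 tcp [0.655  0.0668 0.2306] yaw 0.071 tilt 0.031 F [ 0.3  0.3 -2. ] w 0.0274 j7 -1.71
  toolz [ 0.031  0.    -1.   ]
  -> spin 0.009 then tool xyz [0.0031 0.     0.0307]
```

```bash

python3 -m jog '{"translation":[[0.005,0.001,0.01],[0,0,0.01],[0,0,0],[0,0,0],[0,0,0]],"spin":[0.009,0,0,0,0],"gripper":[0.01,0.01,0.01,0.01,0.01]}' 25 >/dev/null
python3 d.py .661 .0658 .195 .062
```

```text
t 34.4 tcp [0.6609 0.0664 0.2092] yaw 0.062 tilt 0.031 F [ 0.3 -0.2 -1.4] w 0.0273 j7 -1.72
  toolz [ 0.031  0.    -1.   ]
  -> spin 0.000 then tool xyz [-0.0004  0.0006  0.0142]
```

```bash

python3 -m jog '{"translation":[[-0.001,0.001,0.01],[-0.001,0,0.015],[0,0,0.01],[0,0,0],[0,0,0]],"spin":[0,0,0,0,0],"gripper":[0.01,0.01,0.01,0.01,0.01]}' 25 >/dev/null
python3 d.py .661 .0658 .155 .062
python3 -m jog '{"translation":[[-0.001,0,0.01],[0,0,0.01],[0,0,0],[0,0,0],[0,0,0]],"spin":[0,0,0,0,0],"gripper":[0.01,0.01,0.01,0.01,0.01]}' 25 >/dev/null
python3 d.py .661 .0658 .132 .062
```

```text
t 35.0 tcp [0.6597 0.065  0.1711] yaw 0.062 tilt 0.030 F [ 0.5  0.7 -1.2] w 0.0274 j7 -1.72
  toolz [ 0.03 -0.   -1.  ]
  -> spin -0.000 then tool xyz [ 0.0009 -0.0007  0.0162]
t 35.6 tcp [0.6598 0.0651 0.1503] yaw 0.062 tilt 0.031 F [-0.8  0.1 -2. ] w 0.0274 j7 -1.72
  toolz [ 0.031  0.    -1.   ]
  -> spin 0.000 then tool xyz [ 0.0007 -0.0006  0.0183]
```

```bash

python3 -m jog '{"translation":[[0.001,-0.001,0.009],[0,0,0.006],[0,0,0.003],[0,0,0],[0,0,0]],"spin":[0,0,0,0,0],"gripper":[0.01,0.01,0.01,0.01,0.01]}' 25 >/dev/null
python3 d.py .661 .0658 .132 .062
```

```text
t 36.2 tcp [0.6621 0.0663 0.1327] yaw 0.062 tilt 0.033 F [-1.1  1.2  0.3] w 0.0276 j7 -1.73
  toolz [ 0.033  0.    -0.999]
  -> spin 0.000 then tool xyz [-0.0012  0.0005  0.0006]
```

```bash

python3 -m jog '{"translation":[[0,0,0.001],[0,0,0],[0,0,0],[0,0,-0.05],[0,0,-0.05]],"spin":[0,0,0,0,0],"gripper":[0.05,0.05,0.05,0.05,0.06]}' 25 >/dev/null
python3 -m jog '{"translation":[[-0.016,-0.05,0],[-0.016,-0.05,0],[-0.016,-0.05,0],[-0.016,-0.05,0],[0,0,0]],"spin":[0,0,0,0,0],"gripper":[0.06,0.06,0.06,0.06,0.06]}' 25 >/dev/null
python3 d.py .584 .275 .17 .062
python3 - <<'E'
from h import *
shot('wrist','w10',s=1.5)
E
```

```text
t 37.5 tcp [0.5829 0.2676 0.2324] yaw 0.059 tilt 0.038 F [ 0.7 -0.7 -0.5] w 0.0602 j7 -2.04
  toolz [ 0.038  0.003 -0.999]
  -> spin -0.003 then tool xyz [-0.0008 -0.0073  0.0624]
```

View pics/w10.png

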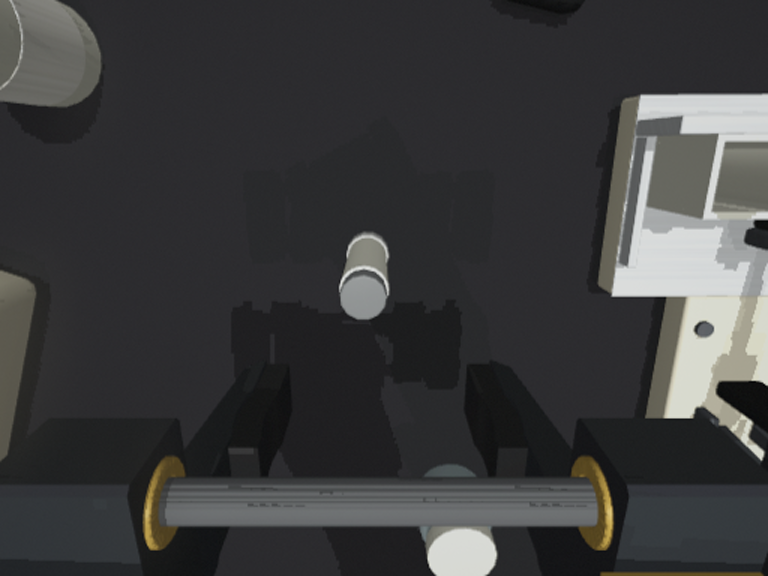

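```bash
python3 pad.py w10 1.5 363,296,.12 368,245,.004; python3 - <<'E'
from h import *
c=dict(np.load('pics/w10.npz'))
for z in(.04,.095,.12,.159): print(z,proj(c,[.6586,.0658,z])*1.5)
t=camera('top'); np.savez('pics/t10.npz',**t); o=dict(np.load('pics/t8.npz'))
for n,p in(('L',[.6586,.0658,.159]),('R',[.667,-.068,.159]),('Lmid',[.6586,.0658,.11])):
    u,v=proj(t,p).round().astype(int); print(n,u,v,'now',t['image'][v-3:v+4,u-3:u+4].mean(2).astype(int).tolist(),'\n was',o['image'][v-3:v+4,u-3:u+4].mean(2).astype(int).tolist())
d=np.abs(t['image'].astype(int)-o['image']).sum(2)[100:150,190:280]>60; ys,xs=np.nonzero(d); print('changed',len(xs),(xs.min()+190,xs.max()+190,ys.min()+100,ys.max()+100) if len(xs) else '')
E
```

```text
363,296,.12 [0.5849 0.276  0.12  ] bed -0.0378 0.2814
368,245,.004 [0.5894 0.276  0.004 ] bed -0.0332 0.2811
0.04 [691.2747602  170.59594462]
0.095 [753.57485487 175.59404703]
0.12 [790.90660932 178.58903336]
0.159 [866.6971618  184.66942448]
L 208 113 now [[188, 186, 188, 188, 187, 178, 214], [187, 187, 189, 188, 188, 191, 204], [189, 187, 189, 190, 190, 191, 191], [190, 189, 190, 192, 192, 194, 190], [188, 189, 191, 192, 192, 193, 180], [190, 192, 193, 194, 193, 191, 147], [177, 191, 193, 193, 182, 160, 100]] 
 was [[220, 221, 221, 223, 222, 223, 236], [235, 236, 235, 234, 236, 235, 235], [235, 236, 235, 236, 235, 235, 226], [202, 203, 202, 202, 202, 199, 181], [113, 118, 117, 117, 116, 116, 114], [114, 113, 114, 114, 116, 116, 115], [113, 113, 117, 114, 114, 115, 115]]
R 257 112 now [[241, 241, 241, 241, 241, 241, 241], [241, 241, 241, 241, 241, 241, 241], [222, 221, 222, 222, 221, 213, 214], [167, 168, 166, 166, 165, 144, 143], [119, 117, 119, 119, 121, 120, 120], [122, 120, 122, 119, 121, 120, 119], [121, 120, 121, 122, 120, 119, 123]] 
 was [[235, 235, 235, 236, 236, 235, 235], [234, 236, 236, 236, 236, 235, 236], [217, 215, 215, 216, 215, 207, 208], [162, 160, 159, 160, 157, 137, 134], [115, 116, 113, 114, 115, 115, 115], [116, 117, 115, 114, 116, 115, 118], [116, 115, 116, 114, 114, 115, 116]]
Lmid 210 118 now [[193, 194, 193, 191, 147, 135, 174], [193, 193, 182, 160, 100, 156, 138], [162, 157, 136, 88, 126, 167, 116], [106, 124, 127, 158, 158, 136, 115], [132, 151, 152, 166, 150, 118, 118], [136, 134, 133, 121, 120, 118, 116], [120, 118, 119, 119, 119, 118, 119]] 
 was [[114, 114, 116, 116, 115, 117, 116], [117, 114, 114, 115, 115, 115, 115], [117, 116, 115, 117, 117, 115, 117], [162, 162, 161, 163, 176, 177, 177], [198, 198, 197, 199, 208, 206, 207], [208, 207, 207, 207, 209, 207, 210], [208, 206, 207, 206, 208, 207, 209]]
changed 161 (np.int64(203), np.int64(257), np.int64(108), np.int64(126))
```

```bash
python3 d.py .585 .276 .088 .062
python3 -m jog '{"translation":[[-0.002,-0.008,0.02],[-0.001,0,0.03],[0,0,0.02],[0,0,0],[0,0,0]],"spin":[0,0,0,0,0],"gripper":[0.06,0.06,0.06,0.06,0.06]}' 25 >/dev/null
python3 d.py .585 .276 .088 .062
```

```text
t 37.6 tcp [0.5856 0.2611 0.2325] yaw 0.051 tilt 0.040 F [ 0.1 -0.2  0.5] w 0.0601 j7 -2.04
  toolz [ 0.039 -0.002 -0.999]
  -> spin -0.011 then tool xyz [-0.0054 -0.0156  0.1443]
t 38.2 tcp [0.5913 0.2578 0.1624] yaw 0.037 tilt 0.046 F [0.8 0.3 0.5] w 0.0596 j7 -2.06
  toolz [ 0.046 -0.008 -0.999]
  -> spin -0.025 then tool xyz [-0.0085 -0.0194  0.0739]
```

```bash

python3 -m jog '{"translation":[[-0.008,-0.018,0],[0,0,0],[0,0,0],[0,0,0],[0,0,0]],"spin":[-0.025,0,0,0,0],"gripper":[0.06,0.06,0.06,0.06,0.06]}' 25 >/dev/null
python3 d.py .585 .276 .088 .062
python3 -m jog '{"translation":[[0,0,0],[0,0,0],[0,0,0],[0,0,0],[0,0,0]],"spin":[0,0,0,0,0],"gripper":[0.06,0.06,0.06,0.06,0.06]}' 25 >/dev/null
python3 d.py .585 .276 .088 .062
```

```text
t 38.8 tcp [0.5833 0.2774 0.1645] yaw 0.064 tilt 0.050 F [-0.3 -0.9  0.2] w 0.0594 j7 -2.07
  toolz [ 0.049 -0.006 -0.999]
  -> spin 0.002 then tool xyz [-0.0021  0.0008  0.0765]
t 39.5 tcp [0.5834 0.2767 0.1644] yaw 0.063 tilt 0.050 F [-0.7  0.6 -0.2] w 0.0598 j7 -2.07
  toolz [ 0.049 -0.006 -0.999]
  -> spin 0.001 then tool xyz [-0.0022  0.0001  0.0764]
```

```bash

python3 -m jog '{"translation":[[-0.002,0,0.025],[0,0,0.025],[0,0,0.02],[0,0,0.003],[0,0,0]],"spin":[0,0,0,0,0],"gripper":[0.06,0.06,0.06,0.06,0.06]}' 25 >/dev/null
python3 d.py .585 .276 .09 .062
```

```text
t 40.1 tcp [0.5864 0.2769 0.0903] yaw 0.063 tilt 0.052 F [ 0.3 -0.3 -0.2] w 0.0600 j7 -2.07
  toolz [ 0.052 -0.005 -0.999]
  -> spin 0.001 then tool xyz [-0.0015  0.0008  0.0003]
```

```bash

python3 -m jog '{"translation":[[0,0,0],[0,0,0],[0,0,0],[0,0,0],[0,0,0]],"spin":[0,0,0,0,0],"gripper":[0.01,0.01,0.01,0.01,0.01]}' 25 >/dev/null
python3 d.py .667 -.068 .28 .062
python3 -m jog '{"translation":[[0,0,-0.03],[0,0,-0.05],[0,0,-0.06],[0,0,-0.05],[0,0,0]],"spin":[0,0,0,0,0],"gripper":[0.01,0.01,0.01,0.01,0.01]}' 25 >/dev/null
python3 d.py .667 -.068 .28 .062
```

```text
t 40.7 tcp [0.5875 0.2773 0.0926] yaw 0.062 tilt 0.055 F [-0.5  0.6 -0.7] w 0.0272 j7 -2.07
  toolz [ 0.055 -0.003 -0.998]
  -> spin 0.000 then tool xyz [ 0.0681  0.3508 -0.1816]
t 41.3 tcp [0.5755 0.2777 0.2854] yaw 0.063 tilt 0.050 F [ 0.2  0.1 -2. ] w 0.0273 j7 -2.06
  toolz [ 0.05  -0.005 -0.999]
  -> spin 0.001 then tool xyz [0.0695 0.3507 0.0119]
```

```bash

python3 -m jog '{"translation":[[0.01,0.05,0],[0.01,0.05,0],[0.01,0.05,0],[0.01,0.05,0],[0.01,0.05,0]],"spin":[0,0,0,0,0],"gripper":[0.01,0.01,0.01,0.01,0.01]}' 25 >/dev/null
python3 -m jog '{"translation":[[0.01,0.05,0],[0.01,0.04,0],[0,0,0],[0,0,0],[0,0,0]],"spin":[0,0,0,0,0],"gripper":[0.01,0.01,0.01,0.01,0.01]}' 25 >/dev/null
python3 -m jog '{"translation":[[0,0,0],[0,0,0],[0,0,0],[0,0,0],[0,0,0]],"spin":[0,0,0,0,0],"gripper":[0.01,0.01,0.01,0.01,0.01]}' 25 >/dev/null
python3 d.py .667 -.068 .20 .062
```

```text
t 43.2 tcp [ 0.6601 -0.0607  0.2725] yaw 0.074 tilt 0.019 F [-0.1 -0.6 -2.4] w 0.0272 j7 -1.50
  toolz [ 0.018 -0.004 -1.   ]
  -> spin 0.012 then tool xyz [0.0052 0.0074 0.0727]
```

```bash

python3 -m jog '{"translation":[[0.009,0.0072,0.02],[0,0,0.02],[0,0,0.01],[0,0,0],[0,0,0]],"spin":[0.012,0,0,0,0],"gripper":[0.01,0.01,0.01,0.01,0.01]}' 25 >/dev/null
python3 d.py .671 -.068 .20 .062
```

```text
t 43.8 tcp [ 0.672  -0.0697  0.2181] yaw 0.059 tilt 0.019 F [-0.3  0.2 -1.5] w 0.0273 j7 -1.51
  toolz [ 0.018 -0.005 -1.   ]
  -> spin -0.003 then tool xyz [-0.0012 -0.0018  0.0181]
```

```bash

python3 -m jog '{"translation":[[-0.001,-0.002,0.01],[0,0,0.01],[0,0,0],[0,0,0],[0,0,0]],"spin":[0,0,0,0,0],"gripper":[0.01,0.01,0.01,0.01,0.01]}' 25 >/dev/null
python3 d.py .671 -.068 .185 .062
python3 - <<'E'
from h import *
shot('wrist','w11',(60,80,512,300),1.75)
E
```

```text
t 44.5 tcp [ 0.6719 -0.0676  0.198 ] yaw 0.059 tilt 0.021 F [ 0.  -0.3 -2. ] w 0.0274 j7 -1.51
  toolz [ 0.02  -0.005 -1.   ]
  -> spin -0.003 then tool xyz [-0.0012  0.0003  0.0129]
```

View pics/w11.png

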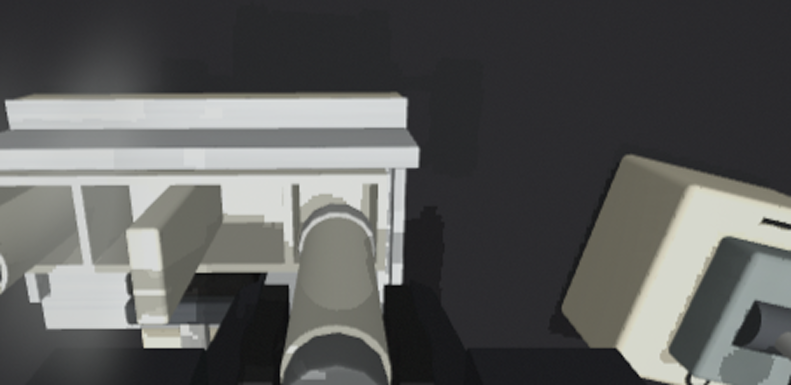

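```bash
sed -i 's/if f=="w6"/if f=="w11": ox,oy=60,80\nif f=="w6"/' pad.py; python3 pad.py w11 1.75 338,193,.105 300,235,.11 376,235,.11 298,184,.095 377,184,.095 338,174,.095
```

```text
338,193,.105 [ 0.6844 -0.068   0.105 ] bed 0.0403 -0.0682
300,235,.11 [ 0.6666 -0.053   0.11  ] bed 0.0234 -0.0521
376,235,.11 [ 0.6684 -0.085   0.11  ] bed 0.0232 -0.0841
298,184,.095 [ 0.6845 -0.0506  0.095 ] bed 0.0414 -0.0508
377,184,.095 [ 0.6864 -0.0851  0.095 ] bed 0.0412 -0.0853
338,174,.095 [ 0.69   -0.0678  0.095 ] bed 0.0458 -0.0683
```

```bash

python3 -m jog '{"translation":[[-0.002,0,0.01],[0,0,0.01],[0,0,0.01],[0,0,0],[0,0,0]],"spin":[0,0,0,0,0],"gripper":[0.01,0.01,0.01,0.01,0.01]}' 25 >/dev/null
python3 d.py .6702 -.068 .131 .062
```

```text
t 45.1 tcp [ 0.6706 -0.0679  0.1655] yaw 0.059 tilt 0.021 F [ 0.5  0.5 -1.7] w 0.0276 j7 -1.52
  toolz [ 0.02  -0.005 -1.   ]
  -> spin -0.003 then tool xyz [-0.0011 -0.0001  0.0345]
```

```bash

python3 -m jog '{"translation":[[-0.001,0,0.01],[0,0,0.01],[0,0,0.01],[0,0,0.003],[0,0,0]],"spin":[0,0,0,0,0],"gripper":[0.01,0.01,0.01,0.01,0.01]}' 25 >/dev/null
python3 d.py .6702 -.068 .131 .062
```

```text
t 45.8 tcp [ 0.6711 -0.0681  0.1317] yaw 0.059 tilt 0.023 F [-0.2  0.3  1.7] w 0.0275 j7 -1.52
  toolz [ 0.022 -0.005 -1.   ]
  -> spin -0.003 then tool xyz [-0.0009 -0.0001  0.0007]
```

```bash

python3 -m jog '{"translation":[[0,0,0],[0,0,0],[0,0,0],[0,0,-0.05],[0,0,-0.05]],"spin":[0,0,0,0,0],"gripper":[0.05,0.05,0.05,0.05,0.05]}' 25 >/dev/null
python3 -m jog '{"translation":[[0,0,-0.05],[0,0,0],[0,0,0],[0,0,0],[0,0,0]],"spin":[0,0,0,0,0],"gripper":[0.0,0,0,0,0]}' 25 >/dev/null
python3 pad.py w2 1.5 682,275,.07 740,156,.07 620,270,.07 683,129,.07 733,296,.07
python3 - <<'E'
from h import *
import m
t=camera('top'); np.savez('pics/t12.npz',**t)
im=t['image']; print('ring,bar top', ray(t,*m.B(175,132),.07),ray(t,*m.B(193,37),.07))
for n,p in(('L',[.6586,.0658,.159]),('R',[.667,-.068,.159])):
    u,v=proj(t,p).round().astype(int); print(n,u,v); print(im[v-6:v+7,u-6:u+7].mean(2).astype(int))
# ball: dark blob near box
x0,y0,x1,y1=300,105,355,165; g=im[y0:y1,x0:x1].mean(2)
box=cv2.morphologyEx((g>110).astype(np.uint8),cv2.MORPH_CLOSE,np.ones((15,15)))
d=((g<70)&(box>0)).astype(np.uint8); n,l,s,ce=cv2.connectedComponentsWithStats(d)
for i in range(1,n):
    if s[i,4]>8: u,v=ce[i]+[x0,y0]; print('dark',s[i],u,v,ray(t,u,v,.16))
r=cv2.minAreaRect(cv2.findContours(box,0,1)[0][0] if 0 else max(cv2.findContours(box,0,1)[0],key=cv2.contourArea)); print(r)
E
python3 d.py .62 -.277 .25 -.19
```

```text
682,275,.07 [ 0.5796 -0.2712  0.07  ] bed -0.0769 -0.2644
740,156,.07 [ 0.6709 -0.288   0.07  ] bed 0.0132 -0.2869
620,270,.07 [ 0.5808 -0.2217  0.07  ] bed -0.0727 -0.2151
683,129,.07 [ 0.6866 -0.242   0.07  ] bed 0.0317 -0.2419
733,296,.07 [ 0.5647 -0.3166  0.07  ] bed -0.0946 -0.3088
ring,bar top [ 0.58029766 -0.27059555  0.07      ] [ 0.67001753 -0.28616365  0.07      ]
L 208 113
[[ 73  73  71  71  68  70  75  72  70  69  69  68  74]
 [ 73  70  70  78 119 125 119  90  71  70  68  70  73]
 [151 158 180 176 188 188 188 181 155 199 230 230 229]
 [240 227 215 213 214 215 216 215 208 241 255 255 255]
 [255 229 213 214 216 216 216 217 219 232 247 255 255]
 [255 212 215 216 217 218 218 218 218 218 217 255 255]
 [255 220 217 216 217 218 220 220 219 220 196 234 215]
 [243 226 218 217 219 219 219 220 220 208 150 216 141]
 [243 222 203 217 219 221 220 222 220 172 158 201 146]
 [244 226 181 204 219 221 221 209 186 121 186 164 149]
 [245 244 189 164 184 190 184 161 112 150 196 140 145]
 [245 243 180 174 155 128 148 154 187 186 162 140 144]
 [244 242 149 177 171 159 177 180 195 175 141 140 145
[... 483 characters left out ...]
151 151 152 151 150 148]
 [148 151 151 153 151 151 150 154 150 151 151 152 149]
 [153 150 151 153 152 150 151 154 151 150 151 153 150]
 [153 151 150 151 151 151 150 150 150 152 152 150 150]
 [151 149 151 150 152 151 150 152 151 150 150 152 152]]
dark [29 22  8  8 50] 332.56 130.56 [ 0.61986541 -0.27660875  0.16      ]
dark [18 53 18  7 83] 325.10843373493975 161.90361445783134 [ 0.53278784 -0.25732672  0.16      ]
((21.977222442626953, 35.3071174621582), (43.165855407714844, 48.04802703857422), 9.211027145385742)
t 47.0 tcp [ 0.6663 -0.0674  0.2826] yaw 0.059 tilt 0.018 F [-0.2 -0.2 -0.5] w 0.0005 j7 -1.50
  toolz [ 0.017 -0.005 -1.   ]
  -> spin 0.249 then tool xyz [-0.0065  0.2145  0.0329]
```

```bash

python3 -m jog '{"translation":[[0,0.045,0],[0,0.045,0],[0,0.045,0],[0,0.045,0],[0,0.03,0]],"spin":[0.08,0.08,0.08,0,0],"gripper":[0,0,0,0,0]}' 25 >/dev/null
python3 -m jog '{"translation":[[0,0,0],[0,0,0],[0,0,0],[0,0,0],[0,0,0]],"spin":[0,0,0,0,0],"gripper":[0,0,0,0,0]}' 25 >/dev/null
python3 d.py .671 -.287 .20 -.18
```

```text
t 48.3 tcp [ 0.6503 -0.272   0.2766] yaw -0.177 tilt 0.010 F [ 0.  -0.1 -0.4] w 0.0003 j7 -1.40
  toolz [ 0.009  0.004 -1.   ]
  -> spin 0.003 then tool xyz [0.0224 0.0115 0.0767]
```

```bash

python3 -m jog '{"translation":[[0.0235,0.0115,0],[0,0,0],[0,0,0.04],[0,0,0.03],[0,0,0]],"spin":[0.003,0,0,0,0],"gripper":[0,0,0,0,0]}' 25 >/dev/null
python3 d.py .671 -.287 .145 -.18
```

```text
t 48.9 tcp [ 0.6723 -0.2836  0.2065] yaw -0.177 tilt 0.012 F [ 0.1 -0.4  0.5] w 0.0006 j7 -1.40
  toolz [ 0.01   0.006 -1.   ]
  -> spin 0.003 then tool xyz [-0.0013  0.004   0.0615]
```

```bash

python3 -m jog '{"translation":[[0,0.004,0.02],[0,0,0.025],[0,0,0.015],[0,0,0],[0,0,0]],"spin":[0,0,0,0,0],"gripper":[0,0,0,0,0]}' 25 |egrep 'eef|force'
python3 -m jog '{"translation":[[-0.01,0,0],[-0.01,0,0],[-0.01,0,0],[-0.01,0,0],[0,0,0]],"spin":[0,0,0,0,0],"gripper":[0,0,0,0,0]}' 25 |egrep 'eef|force'
python3 d.py .6137 -.2762 .145 -.18
```

```text
eef_pos: [0.674, -0.2886, 0.1481]
contact_force: [0.4, -0.2, -0.8]
eef_pos: [0.6326, -0.2817, 0.1509]
contact_force: [0.5, 0.5, 0.1]
t 50.2 tcp [ 0.6326 -0.2817  0.1509] yaw -0.177 tilt 0.021 F [0.5 0.5 0.1] w 0.0007 j7 -1.38
  toolz [ 0.021  0.001 -1.   ]
  -> spin 0.003 then tool xyz [-0.0197 -0.002   0.0055]
```

```bash

python3 -m jog '{"translation":[[-0.008,-0.002,0.005],[-0.006,0,0],[-0.004,0,0],[-0.003,0,0],[-0.003,0,0]],"spin":[0,0,0,0,0],"gripper":[0,0,0,0,0]}' 25 |egrep 'eef|force'
python3 -m jog '{"translation":[[-0.004,0,0],[-0.004,0,0],[-0.004,0,0],[-0.004,0,0],[-0.004,0,0]],"spin":[0,0,0,0,0],"gripper":[0,0,0,0,0]}' 25 |egrep 'eef|force'
python3 d.py .6137 -.2762 .145 -.18
```

```text
eef_pos: [0.6165, -0.2766, 0.1478]
contact_force: [5.8, -1.2, -1.4]
eef_pos: [0.6144, -0.2756, 0.1517]
contact_force: [9.2, -2.6, -5.7]
t 51.4 tcp [ 0.6144 -0.2756  0.1517] yaw -0.173 tilt 0.082 F [ 9.2 -2.6 -5.7] w 0.0007 j7 -1.38
  toolz [ 0.081 -0.015 -0.997]
  -> spin 0.007 then tool xyz [-0.0011  0.0007  0.0066]
```

```bash

python3 -m jog '{"translation":[[0.01,0,0],[0.005,0,0],[0,0,-0.03],[0,0,-0.04],[0,0,0]],"spin":[0,0,0,0,0],"gripper":[0,0,0,0,0]}' 25 |egrep 'eef|force'
python3 - <<'E'
from h import *
t=camera('top')
x0,y0,x1,y1=290,95,365,175; np.savez('pics/t13.npz',**t)
E
python3 d.py .5472 -.2645 .215 -.18
```

```text
eef_pos: [0.6218, -0.2764, 0.2225]
contact_force: [0.3, -0.2, -0.1]
t 52.1 tcp [ 0.6206 -0.2758  0.2203] yaw -0.172 tilt 0.069 F [-0.  -0.2 -0.2] w 0.0006 j7 -1.38
  toolz [ 0.068 -0.01  -0.998]
  -> spin 0.008 then tool xyz [-0.0744  0.002   0.0002]
```

```bash

python3 -m jog '{"translation":[[-0.03,0.001,0],[-0.03,0.001,0],[-0.015,0,0],[0,0,0],[0,0,0]],"spin":[0.008,0,0,0,0],"gripper":[0,0,0,0,0]}' 25 |egrep 'eef|force'
python3 - <<'E'
from h import *
for n in('wrist','scene'):
    t=camera(n); np.savez('pics/%s14.npz'%n,**t); im=t['image'].mean(2)
    for lab,x in(('off',-.0335),('mid',0),('on',.0335)):
        p=[.6235+.984*x,-.278-.179*x,.092+(.07**2-x*x)**.5]; u,v=proj(t,p).round().astype(int)
        print(n,lab,u,v, im[max(v-2,0):v+3,u-2:u+3].mean().round() if 0<=u<510 and 0<=v<382 else '')
E
python3 d.py .5472 -.2645 .145 -.18
```

```text
eef_pos: [0.541, -0.2621, 0.2086]
contact_force: [0.7, -0.3, 0.2]
wrist off 254 150 44.0
wrist mid 254 90 105.0
wrist on 254 25 210.0
scene off 170 184 36.0
scene mid 160 187 83.0
scene on 152 194 46.0
t 52.8 tcp [ 0.5412 -0.2621  0.2087] yaw -0.180 tilt 0.056 F [ 0.3 -0.6 -0.6] w 0.0005 j7 -1.36
  toolz [ 0.056 -0.005 -0.998]
  -> spin 0.000 then tool xyz [0.0028 0.0016 0.064 ]
```

```bash
python3 - <<'E'
from h import *
t=dict(np.load('pics/wrist14.npz')); g=t['image'].mean(2)
print(g[120:185:5,254].astype(int), g[150,225:285:4].astype(int))
for a in(-.5,-.4,-.3): print(a,proj(t,[.6235+.984*.07*np.sin(a),-.278-.179*.07*np.sin(a),.092+.07*np.cos(a)]))
E
python3 -m jog '{"translation":[[0.003,0.0016,0.02],[0,0,0.03],[0,0,0.014],[0,0,0],[0,0,0]],"spin":[0,0,0,0,0],"gripper":[0,0,0,0,0]}' 25 |egrep 'eef|force'
python3 d.py .6333 -.2798 .145 -.18
```

```text
[160  50  32  36  46  52  42  34  30  23  26  27  41] [212 212 212  25  31  33  38  41  43  40  35  31  28  75 211]
-0.5 [253.82914312 149.94410559]
-0.4 [253.84950906 139.81961158]
-0.3 [253.87053783 128.60017921]
eef_pos: [0.55, -0.2649, 0.1404]
contact_force: [-0.2, 0.4, -0.6]
t 53.5 tcp [ 0.55   -0.2649  0.1404] yaw -0.179 tilt 0.057 F [-0.2  0.4 -0.6] w 0.0006 j7 -1.36
  toolz [ 0.057 -0.005 -0.998]
  -> spin 0.001 then tool xyz [ 0.0848 -0.0003  0.0002]
```

```bash

python3 -m jog '{"translation":[[0.012,0,0],[0.012,0,0],[0.012,0,0],[0.012,0,0],[0.01,0,0]],"spin":[0,0,0,0,0],"gripper":[0,0,0,0,0]}' 25 |egrep 'eef|force'
python3 d.py .6333 -.2798 .145 -.18
python3 -m jog '{"translation":[[0.01,0,0],[0.006,0,0],[0.004,0,0],[0.003,0,0],[0.003,0,0]],"spin":[0,0,0,0,0],"gripper":[0,0,0,0,0]}' 25 |egrep 'eef|force'
python3 d.py .6333 -.2798 .145 -.18
```

```text
eef_pos: [0.6111, -0.277, 0.1485]
contact_force: [-0.9, 0.3, 0.1]
t 54.1 tcp [ 0.6111 -0.277   0.1485] yaw -0.180 tilt 0.061 F [-0.9  0.3  0.1] w 0.0008 j7 -1.38
  toolz [ 0.06  -0.008 -0.998]
  -> spin 0.000 then tool xyz [ 0.0221 -0.0012  0.0049]
eef_pos: [0.6356, -0.2814, 0.1494]
contact_force: [-7.7, 2.7, 2.9]
t 54.7 tcp [ 0.6356 -0.2814  0.1494] yaw -0.180 tilt 0.054 F [-7.7  2.7  2.9] w 0.0002 j7 -1.38
  toolz [ 0.054 -0.006 -0.999]
  -> spin 0.000 then tool xyz [-0.0028 -0.0011  0.0043]
```

```bash

python3 -m jog '{"translation":[[0.004,0,0.001],[0.004,0,0.001],[0.004,0,0],[0.004,0,0],[0.004,0,0]],"spin":[0,0,0,0,0],"gripper":[0,0,0,0,0]}' 25 |egrep 'eef|force'
python3 -m jog '{"translation":[[-0.015,0,0],[-0.01,0,0],[0,0,-0.03],[0,0,-0.04],[0,0,-0.03]],"spin":[0,0,0,0,0],"gripper":[0,0,0,0,0]}' 25 |egrep 'eef|force'
python3 -m jog '{"translation":[[-0.04,0,0],[-0.04,0,0],[-0.04,0,0],[-0.04,0,0],[0,0,0]],"spin":[0,0,0,0,0],"gripper":[0,0,0,0,0]}' 25 |egrep 'eef|force'
python3 - <<'E'
from h import *
for n in('wrist','top'):
    t=camera(n); np.savez('pics/%s15.npz'%n,**t); g=t['image'].mean(2)
    for a in(.3,.4,.5):
        u,v=proj(t,[.6235+.984*.07*np.sin(a),-.278-.179*.07*np.sin(a),.092+.07*np.cos(a)]); print(n,a,u,v)
    u,v=int(round(u)),int(round(v)); print(g[max(v-24,0):v+26:2,u].astype(int)); print(g[v,u-24:u+26:2].astype(int))
    if n=='top':
        for p in([.6586,.0658,.159],[.667,-.068,.159]):
            u,v=proj(t,p).round().astype(int); print(g[v-5:v+6,u].astype(int),g[v,u-6:u+7].astype(int))
E
```

```text
eef_pos: [0.6364, -0.2816, 0.1494]
contact_force: [-10.6, 2.7, 7.4]
eef_pos: [0.6109, -0.2772, 0.2504]
contact_force: [0.5, -0.2, -0.2]
eef_pos: [0.4546, -0.2488, 0.252]
contact_force: [0.8, -0.2, 0.1]
wrist 0.3 249.3682630556041 -109.52547877996253
wrist 0.4 249.36968009875312 -121.1501300285034
wrist 0.5 249.38836704079768 -131.38314618957057
[166 166 167 169 168 169 170 170 168 141  96  58  57 147 178 179 160  52
 173 212 214 213 159  65 138 137  87  82  42  53  31  30  29  30  31  30
  31  30  44  44  43  43  43  43  43  44  43  43  43  41  40  40  41  41
  41  41  41  41  41  41  41  40  41  41  40  41  40  41  41  41  40  41
  41  40  41  41  41  41  40  40  41  42  42  41  41  41  41  41  41  41
  41  40  40  41  44  42  43  45  43  43  43  43  39  30  30  31  29  31
  31  31  31  31  30  32  31  31  31  30  31  31  32  29  25  25  26  24
  25  25  25  25  23  21  21  22  18  18  19  18  19  20]
[24 25 23 25 24 26 26 25 25 24 25 26 25 27 27 26 26 24 26 25 21 21 23 24
 23]
top 0.3 334.4329419357329 122.10095979690985
top 0.4 334.70921887850557 120.02775890965002
top 0.5 334.91766934435077 118.12326134707273
[ 58  53  49  53  54  51  52  56  51  51  42  59  50  36 109 189 188 187
 188 162 181 185 186 187 186]
[ 56 113 236 235 235 236 233 216 191 151  22  39  50  42  36  53  56  51
  55  51  56  55  54  57  39]
[ 92 156 182 184 186 187 186 187 186 152 118] [222 185 180 184 185 183 187 186 185 185 162 200 184]
[ 64 161 189 183 183 185 188 186 189 190 158] [160 156 185 185 185 184 185 184 184 181 172 160 231]
```

```bash
python3 -m jog '{"translation":[[0,0,0],[0,0,0],[0,0,0],[0,0,0],[0,0,0]],"spin":[0,0,0,0,0],"gripper":[0,0,0,0,0]}' >/dev/null
python3 - <<'E'
from h import *
t=camera('top')['image'].mean(2); o=np.load('pics/top0.npz')['image'].mean(2)
n,l,s,c=cv2.connectedComponentsWithStats((cv2.blur(np.abs(t-o),(3,3))>45).astype(np.uint8))
for i in range(1,n):
    if s[i,4]>25: print(s[i],c[i].round())
print(arm.close_job())
E
```

```text
[245 111  20   6  85] [255. 113.]
[201 112  19   7  80] [210. 115.]
[229 112   6   7  36] [232. 115.]
[203 118  61  22 650] [233. 128.]
[331 118   8   6  35] [334. 121.]
[328 126  11  10  91] [333. 131.]
[129 137  20  16 182] [139. 144.]
[323 138   8   8  47] [326. 142.]
[223 140  23  21 381] [234. 149.]
[ 339  141   60   83 2816] [369. 182.]
[336 153   6   6  26] [339. 155.]
[295 162  15  27 265] [301. 175.]
[147 171  19  14 165] [156. 177.]
[233 203   6  10  55] [236. 207.]
[ 280  204   64   21 1126] [311. 214.]
[  263   219   124   165 10752] [329. 312.]
[380 263  68  29 847] [420. 279.]
[ 348  307   41   77 1416] [372. 349.]
[249 327  15  29 287] [256. 343.]
[191 356   7  17  65] [194. 363.]
[192 360  20  21 185] [202. 368.]
[207 371  16  13 115] [213. 378.]
the job is handed in; nothing more can be done
None
```

I stood the white rack on the bed, clamped it, loaded the bottles, reset the cut-out and handed the job in at about 56 s of the 208 s allowed. No verdict was reported.

- **Rack and clamp:** I set the rack between the cheeks and squeezed the trigger 11 times. The rack ended against the fence. Image measurement put the pad at roughly 8 mm pressed after squeeze 10. The last squeeze moved the jaw only about 3 mm more and the trigger stopped slightly short, so the pad is probably at or near bottom (12 mm). That is an estimate from the pictures, not a direct reading.
- **Bottles:** I saw only two bottles in the pictures. They stand foot-down in the two outer cells. Both met little force on the way down, and both caps are where the top camera should see them.
- **Cut-out:** I pushed the lever to its off stop (9 N) and then to its on stop (11 N). The contact positions give about 67 mm of ball travel, which matches a full throw. The wrist picture at the off end read slightly short, about 0.43 to 0.45 rad of lean against 0.5. I took that as calibration error because of the firm stop.
- **Rest of the bench:** Comparing the top picture at the end with the first one shows changes where I worked and where the arm and its shadow are. The arm or its shadow covered the can and the pink rack, so I could not confirm those two by picture. I never touched them.

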